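Load the jar dryer and start it

ROBOT

A 6-joint arm with a two-finger parallel gripper is mounted at the origin on the work surface. World frame = base frame: x ahead of the robot, y to its left, z up, the work surface at z = 0. Lengths are in mm, angles in degrees, forces in N, time in s.
With the tool pointing down it reaches from about 300 to 850 mm from the base axis. Payload 4.2 kg.
Tool frame: the origin (TCP) lies on the centre line of the jaws, within the pads' length; the fingertips stand 14 mm ahead of it and the grasp point (between the pads) lies 5 mm behind it; z points along the fingers, y is the line along which they close (so a half turn about z gives the same grasp; the last joint's range is limited). The gripper opens to 91 mm and grips with 3 to 60 N. Pads are 32 mm wide; open, the fingers measure 118 mm over their backs; the gripper's body (76 mm by 178 mm) begins 60 mm behind the grasp point.
Start: joints at [74.714, 18.312, 89.639, -0, 72.044, -1.146], TCP at [140.476, 557.595, 196.476] pointing down, gripper open.
Joint ranges: [-177.97, 177.97], [-48.28, 115.42], [12.27, 149.76], [-77.06, 257.06], [2.81, 150.46], [-146.56, 146.56]. Speed limits (degrees/s): [147.25, 147.25, 180, 180, 180, 180].

INTERFACE

Orientations are given as [roll, pitch, yaw] about the fixed x, y, z axes, in that order (R = Rz(yaw) Ry(pitch) Rx(roll)).
In Python, from workcell import * gives the robot as it stands. The module is installed in compiled form; this text tells all that it offers.
- The arm moves only by the shell command python3 -m crank 'ROWS' [FORCE]. ROWS is JSON, a list of rows, each an object of numbers: "grip": the finger opening in m, from 0 to 0.0912; "x", "y", "z": the shift along the tool's x, y, z in m; "yaw": the turn about the tool's z in rad. In form: [{"grip": .., "x": .., "y": .., "z": .., "yaw": ..}, ...]. A call has exactly 5 rows; each row is the pose to reach, as a shift and turn from the pose commanded when the call began, along the tool's axes at that moment; what a row does not reach only later rows make up. A row lasts 1/12 s, in which the tool goes at most 41.7 mm and 7.16 degrees, less where a joint would pass 70% of its speed; a pose out of reach is approached as far as the arm can. A call with a gripper value outside its range is refused whole. The fingers move at their own pace and stop on an object; FORCE is the grip in N (left out, the last holds). Time passes only in rows, so rows that repeat a pose let the fingers close, or fill a call up. It gives the time, the measured TCP pose, the force, the opening and the grip force at its end, in the units of the state.
- state(): the state, without advancing time (a new reading comes with each control period).
- grab_frame(name): name is "side" or "top" or "wrist"; returns the picture (480x640x3 uint8, red, green, blue); there is no depth.
- camera_model(name): a dict with "intrinsics" (3x3 intrinsics, pixels), "R" (3x3) and "t" (3): a world point X has camera coordinates R X + t. Camera axes: x right, y down, z forward; pixel columns grow to the right and rows downward; lengths in mm; the calibration is good to about 2 mm. A picture is of the moment at which its call begins: read the wrist's pose just before it. camera_model takes no time and is no camera call; for the wrist camera it gives the pose at the moment of the call.
- job_done(): hands the job in; it is judged then, once.
The state is a dict: "time_s": time; "qpos": joint angles; "qvel": joint speeds; "effort": joint torques, N m; "ee_pos": TCP position; "ee_rot": TCP orientation; "force": force on the tool from outside, world axes, zero at the start; "torque": the same for the moment, N m; "gripper_width": finger opening in mm; "gripper_force": force on a finger pad.
Only numpy, scipy, OpenCV 4.12 (cv2) and the standard library are available. Lean on these libraries where they do the work, as an engineer would, in place of code of your own. Each camera call takes 0.05 s, during which the arm holds its last target. There are 200 camera calls.

TASK

Hang every washed tablet jar that lies on the draining mat upside down on a peg of its own on the drying deck, its rim flat on the deck. Raise the stiff cover of the control unit to about 110 degrees open (leaning 20 degrees back past upright) and, once all the jars are on, twist the spring-loaded knob under it clockwise right to its stop and let it spring back to start the dryer. Leave the cover standing so and the other things on the desk where they are.

Things in the scene. Friction and masses are not known exactly. Their poses are not given: they have to be found in the camera images.
- jar1: Open square tablet jar of amber plastic, 50 x 50 mm outside and 90 mm tall, wall 3 mm, bottom 4 mm (inside 44 x 44 mm, 86 mm deep), 70 g. Origin: centre of the outside of its closed bottom; its z axis runs from the bottom to the open mouth. It starts lying on a flat side on the mat, mouth turned towards the robot within about 40 degrees. None if this jar is absent (3 or 4 of the four are there).
- jar2: Open square tablet jar of amber plastic, 50 x 50 mm outside and 90 mm tall, wall 3 mm, bottom 4 mm (inside 44 x 44 mm, 86 mm deep), 70 g. Origin: centre of the outside of its closed bottom; its z axis runs from the bottom to the open mouth. It starts lying on a flat side on the mat, mouth turned towards the robot within about 40 degrees. None if this jar is absent (3 or 4 of the four are there).
- jar3: Open square tablet jar of amber plastic, 50 x 50 mm outside and 90 mm tall, wall 3 mm, bottom 4 mm (inside 44 x 44 mm, 86 mm deep), 70 g. Origin: centre of the outside of its closed bottom; its z axis runs from the bottom to the open mouth. It starts lying on a flat side on the mat, mouth turned towards the robot within about 40 degrees. None if this jar is absent (3 or 4 of the four are there).
- jar4: Open square tablet jar of amber plastic, 50 x 50 mm outside and 90 mm tall, wall 3 mm, bottom 4 mm (inside 44 x 44 mm, 86 mm deep), 70 g. Origin: centre of the outside of its closed bottom; its z axis runs from the bottom to the open mouth. It starts lying on a flat side on the mat, mouth turned towards the robot within about 40 degrees. None if this jar is absent (3 or 4 of the four are there).
- deck: Drying deck, a fixed grey box 100 x 400 mm, 35 mm high, its long side along its y axis, with four upright steel pegs in a row on its top. Origin: centre of its underside, z up.
- peg1 (a point): Foot of peg 1 of the deck, on the deck's top face (35 mm above the table). The peg is a steel rod 16 mm across that rises 60 mm above this point; pegs are 100 mm apart in a row along the deck's y axis.
- peg2 (a point): Foot of peg 2 of the deck, on the deck's top face (35 mm above the table). The peg is a steel rod 16 mm across that rises 60 mm above this point; pegs are 100 mm apart in a row along the deck's y axis.
- peg3 (a point): Foot of peg 3 of the deck, on the deck's top face (35 mm above the table). The peg is a steel rod 16 mm across that rises 60 mm above this point; pegs are 100 mm apart in a row along the deck's y axis.
- peg4 (a point): Foot of peg 4 of the deck, on the deck's top face (35 mm above the table). The peg is a steel rod 16 mm across that rises 60 mm above this point; pegs are 100 mm apart in a row along the deck's y axis.
- console: Control unit of the dryer, fixed white housing 170 (x) x 140 (y) mm, 30 mm high, with a block 30 mm deep and 74 mm high along its far (+x) edge that carries the cover's hinge. Origin: centre of its underside, x from the front (robot's side) to the back, z up. The knob stands 40 mm in front of the origin.
- cover (a joint): Opening angle of the control unit's grey cover, rad: 0 is closed, lying level 76 mm above the table over the knob; grows as its front edge is raised up and back; pi/2 is upright; stop at 2.4. Its hinge is stiff: it stays where it is left. About 2 N at the tab moves it.
- cover_hinge (a point): Middle of the cover's hinge line, which runs along the control unit's y axis. The cover is a plate 130 mm wide and 8 mm thick that reaches from 5 to 125 mm from this point.
- cover_tab (a point): Point for gripping the cover's tab, 152 mm from the hinge. The tab is a black lug 30 mm wide (along the hinge direction), 12 mm thick, standing out 43 mm from the middle of the cover's free edge; this point lies 27 mm out from that edge and 16 mm from the tab's end. Pinched across its 30 mm width it can swivel between the fingers.
- knob (a joint): Turn of the spring-return knob, rad: 0 at rest, grows clockwise seen from above, stop at 1.2. A spring turns it back when released; 0.09 N m holds it at the stop.
- knob_grip (a point): Point on the upright axis of the black knob, 55 mm above the table, where its bar grip is to be pinched. The bar is 14 mm thick, 44 mm long and 30 mm high (from 37 to 67 mm above the table), on a disc 48 mm across. This frame turns with the knob and equals the control unit's at rest; the bar's long direction is this frame's x axis turned by 0.6 rad counterclockwise from above.
- sanitizer: Bystander, leave alone: clear bottle of hand gel, 64 mm across, 130 mm tall. Origin under its centre.
- stapler: Bystander, leave alone: black stapler 150 x 36 mm, 60 mm high. Origin under its centre.
- calculator: Bystander, leave alone: flat black calculator 140 x 100 x 20 mm. Origin under its centre.
- note_box: Bystander, leave alone: red note box 75 x 110 x 57 mm. Origin under its centre.
- syrup: Bystander, leave alone: small amber medicine bottle 56 mm across, 110 mm tall, closed. Origin under its centre.
Mind the look-alikes: they are no part of the job. What is shaped like the jar1 but blue or pink is not meant. What is shaped like the jar3 but turquoise is not meant.

How it is judged (in metres and radians):
On the way, in this order (a step that is already met when the one before it is completed fails the run):
1. every jar there is hangs upside down on a peg, rim on the deck ((horizontal distance between jar1 and peg1 below 0.022 m or horizontal distance between jar1 and peg2 below 0.022 m or horizontal distance between jar1 and peg3 below 0.022 m or horizontal distance between jar1 and peg4 below 0.022 m) and angle between each of jar1, jar2, jar3, jar4's own z axis and vertical above 3.02 rad and z of jar1 in the frame of deck between 0.119 and 0.131 m and (horizontal distance between jar2 and peg1 below 0.022 m or horizontal distance between jar2 and peg2 below 0.022 m or horizontal distance between jar2 and peg3 below 0.022 m or horizontal distance between jar2 and peg4 below 0.022 m) and z of jar2 in the frame of deck between 0.119 and 0.131 m and (horizontal distance between jar3 and peg1 below 0.022 m or horizontal distance between jar3 and peg2 below 0.022 m or horizontal distance between jar3 and peg3 below 0.022 m or horizontal distance between jar3 and peg4 below 0.022 m) and z of jar3 in the frame of deck between 0.119 and 0.131 m and (horizontal distance between jar4 and peg1 below 0.022 m or horizontal distance between jar4 and peg2 below 0.022 m or horizontal distance between jar4 and peg3 below 0.022 m or horizontal distance between jar4 and peg4 below 0.022 m) and z of jar4 in the frame of deck between 0.119 and 0.131 m), for 0.2 s.
2. the knob is twisted to its stop, with the cover at about 110 degrees (value of joint knob above 1.1 rad and value of joint cover between 1.78 and 2.06 rad), for 0.2 s.
3. the knob has sprung back (value of joint knob below 0.1 rad), for 0.2 s.
At the end, for the whole second after the job is handed in: Every jar present stands upside down over a peg (within 22 mm of its axis, tilted less than 7 degrees, rim within 6 mm of the deck's top), at rest; the cover is open between 102 and 118 degrees; the knob is back within 0.1 rad of rest (all of step 1 and linear speed of each of jar1, jar2, jar3, jar4 below 0.03 m/s and value of joint cover between 1.78 and 2.06 rad and value of joint knob below 0.1 rad); the robot touches nothing.
It fails at once if one of the other things on the desk is pushed more than 4 cm (distance of any of sanitizer, stapler, calculator, note_box, syrup from where it was at the start of the episode above 0.04 m).
Of jar1, jar2, jar3, jar4 only 3 to 4 are there at a start; the rules pass over those that are not, and their reading is None.
At some moment in a run one of jar1, jar2, jar3, jar4 may be knocked a few centimetres aside while the robot is not near it.
It also fails if it takes over 210 s, if anything falls off the work surface, if the arm or the gripper's body presses on something with over 40 N, if the wrist force passes 120 N, or if a joint passes its speed limit or range.

## Working session

There is one attempt and no reset: what is moved stays moved. The work goes in short steps, Python scripts to look and compute and a shell command to move; the robot and the scene stay as the last step left them, time stands still between calls to the robot, and variables do not carry over. Pictures are saved under pics/ and viewed, at most 14 in all, crops included, and the job is handed in when it is done.

```bash
mkdir -p pics
cat > h.py <<'E'
from workcell import *
import numpy as np, cv2
def snap(n,f,crop=None,s=1):
    im=grab_frame(n); cv2.imwrite('pics/%s_full.png'%f,im[:,:,::-1])
    if crop: im=im[crop[1]:crop[3],crop[0]:crop[2]]
    if s!=1: im=cv2.resize(im,None,fx=s,fy=s,interpolation=cv2.INTER_CUBIC)
    cv2.imwrite('pics/%s.png'%f,im[:,:,::-1])
def crop(src,f,c,s):
    im=cv2.imread('pics/%s.png'%src)[c[1]:c[3],c[0]:c[2]]
    cv2.imwrite('pics/%s.png'%f,cv2.resize(im,None,fx=s,fy=s,interpolation=cv2.INTER_CUBIC))
def back(m,uv,z):
    K,R,t=[np.array(m[k],float) for k in('intrinsics','R','t')]
    d=R.T@np.linalg.inv(K)@np.array([uv[0],uv[1],1.]); c=-R.T@t
    return c+d*(z-c[2])/d[2]
def proj(m,X):
    K,R,t=[np.array(m[k],float) for k in('intrinsics','R','t')]
    p=K@(R@np.array(X,float)+t.ravel()); return p[:2]/p[2]
E
python3 - <<'E'
from h import *
s=state(); print({k:np.round(v,2) for k,v in s.items()})
snap('top','t0');snap('side','s0')
for n in('top','side'):
    m=camera_model(n);print(n,np.round(m['intrinsics'],1).tolist(),np.round(-np.array(m['R']).T@np.array(m['t']).ravel()),np.round(m['R'],3).tolist())
E
```

```text
{'time_s': np.float64(0.0), 'qpos': array([74.71, 18.35, 89.71,  0.  , 72.04, -1.15]), 'qvel': array([-0.03, -0.01, -0.05, -0.03, -0.06, -0.07]), 'effort': array([ -0.  , -41.25, -23.2 ,   0.07,   0.05,  -0.  ]), 'ee_pos': array([140.32, 557.07, 195.64]), 'ee_rot': array([-179.9 ,   -0.  ,  165.86]), 'force': array([0.56, 0.03, 0.5 ]), 'torque': array([-0.03,  0.02,  0.04]), 'gripper_force': np.float64(0.0), 'gripper_width': np.float64(91.22)}
top [[499.8, 0.0, 319.3], [0.0, 499.8, 239.1], [0.0, 0.0, 1.0]] [ 423.  -47. 1294.] [[-0.009, -1.0, -0.012], [-0.996, 0.01, -0.091], [0.091, 0.011, -0.996]]
side [[482.5, 0.0, 324.0], [0.0, 482.5, 230.1], [0.0, 0.0, 1.0]] [  36. -791. 1147.] [[0.858, -0.514, 0.016], [-0.386, -0.665, -0.64], [0.34, 0.542, -0.769]]
```

View pics/t0.png

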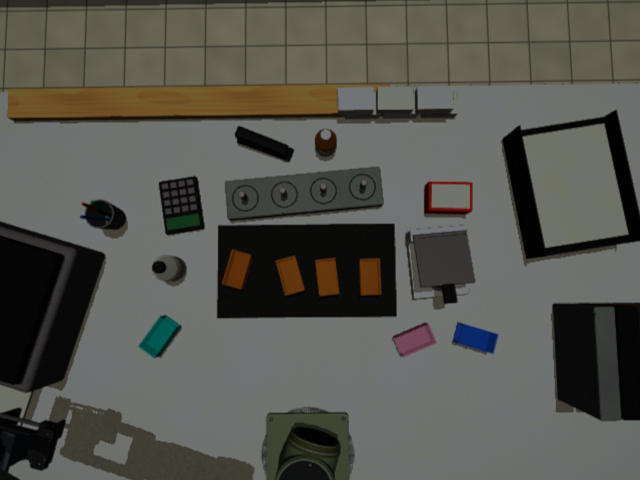

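View pics/s0.png

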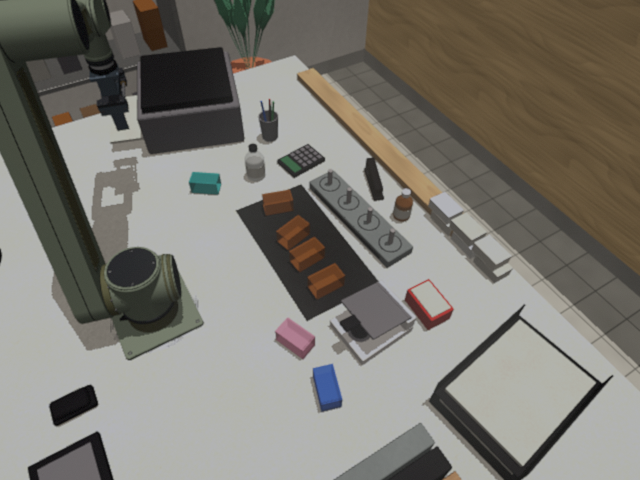

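Top view: candidates are four amber jars on the mat at (237,269), (290,275), (327,276), (370,276). Look-alikes are turquoise (160,336), pink (414,339), blue (475,337) and the syrup bottle (326,141). I choose the four amber ones on the mat. The deck pegs are at about (244,197), (283,193), (323,188), (363,185). The console is at (441,262) with its tab at (449,293). I'll check in a close crop.

```bash
python3 -c "
from h import *
crop('t0','t0c',(215,160,415,310),4)
crop('t0','t0d',(400,210,490,310),6)"
```

```text
(no output)
```

View pics/t0c.png

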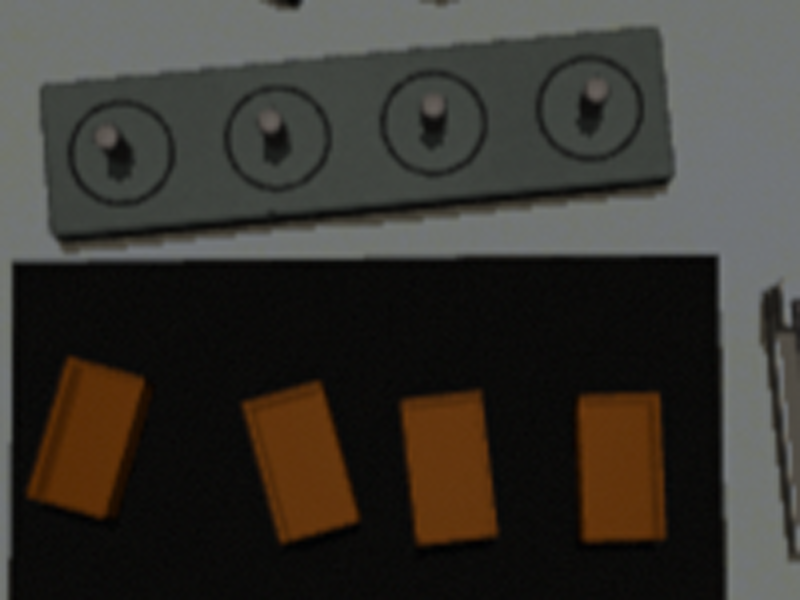

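View pics/t0d.png

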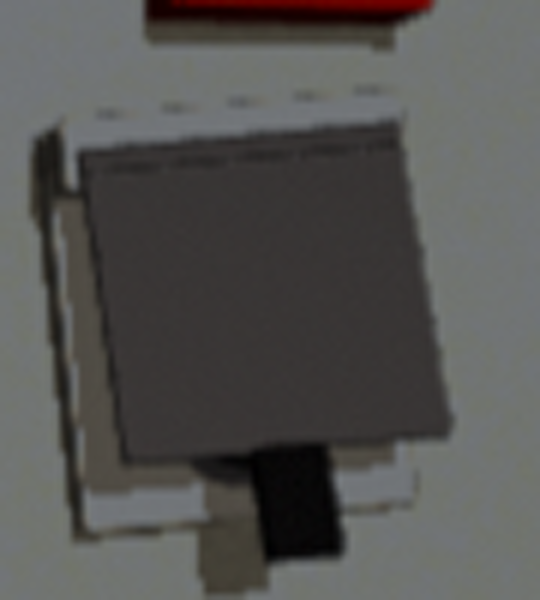

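Run:
```python
from h import *
m=camera_model('top')
J={'A':[(68,357),(146,378),(106,520),(28,498)],'B':[(243,402),(320,380),(359,522),(284,545)],'C':[(400,398),(482,390),(498,538),(418,546)],'D':[(578,394),(659,392),(665,541),(581,543)]}
for k,c in J.items():
    P=np.array([back(m,(x/4+215,y/4+160),50)[:2] for x,y in c])
    b=(P[0]+P[1])/2;f=(P[2]+P[3])/2;d=f-b
    print(k,'far end',b.round(),'mouth',f.round(),'len',np.linalg.norm(d).round(),'w',np.linalg.norm(P[0]-P[1]).round(),np.linalg.norm(P[2]-P[3]).round(),'yaw of z',np.degrees(np.arctan2(d[1],d[0])).round(1))
pg=np.array([back(m,(x/4+215,y/4+160),35) for x,y in[(121,153),(278,138),(433,122),(590,108)]]);print(pg.round(),np.linalg.norm(np.diff(pg,axis=0),axis=1))
tp=np.array([back(m,(x/4+215,y/4+160),95) for x,y in[(106,137),(269,122),(432,106),(596,90)]]);print('tops',tp.round())
q=lambda p,z:back(m,(p[0]/6+400,p[1]/6+210),z).round()
print('front',q((88,530),30),q((412,503),30),'blk back',q((60,120),74),q((402,95),74))
print('blk front',q((78,152),74),q((400,127),74))
for z in(76,90,110,130):print(z,'cover back',q((80,152),80),q((400,137),80),'front',q((125,465),z),q((450,430),z),'tab',q((265,558),z),q((340,552),z))
```

```text
A far end [507. 161.] mouth [419. 186.] len 91.0 w 51.0 51.0 yaw of z 164.4
B far end [491.  52.] mouth [403.  28.] len 92.0 w 50.0 49.0 yaw of z -164.5
C far end [489. -47.] mouth [397. -57.] len 92.0 w 51.0 50.0 yaw of z -174.0
D far end [ 488. -158.] mouth [ 396. -159.] len 92.0 w 50.0 52.0 yaw of z -179.3
[[ 645.  155.   35.]
 [ 654.   55.   35.]
 [ 663.  -44.   35.]
 [ 671. -144.   35.]] [100.70896666  99.44625605 100.53781884]
tops [[ 645.  155.   95.]
 [ 653.   56.   95.]
 [ 661.  -44.   95.]
 [ 670. -143.   95.]]
front [ 387. -270.   30.] [ 397. -406.   30.] blk back [ 555. -256.   74.] [ 564. -395.   74.]
blk front [ 542. -263.   74.] [ 551. -394.   74.]
76 cover back [ 541. -262.   80.] [ 546. -392.   80.] front [ 415. -278.   76.] [ 427. -409.   76.] tab [ 377. -333.   76.] [ 379. -363.   76.]
90 cover back [ 541. -262.   80.] [ 546. -392.   80.] front [ 415. -275.   90.] [ 427. -405.   90.] tab [ 377. -330.   90.] [ 380. -359.   90.]
110 cover back [ 541. -262.   80.] [ 546. -392.   80.] front [ 415. -271.  110.] [ 427. -399.  110.] tab [ 378. -325.  110.] [ 380. -354.  110.]
130 cover back [ 541. -262.   80.] [ 546. -392.   80.] front [ 415. -268.  130.] [ 427. -393.  130.] tab [ 379. -320.  130.] [ 381. -349.  130.]
```

```bash
python3 -c "
from h import *
crop('s0','s0c',(230,180,430,370),3)
m=camera_model('side')
for X in [(397,-338,76),(381,-339,76),(548,-326,76),(424,-336,80)]: p=proj(m,X); print(X,((p-[230,180])*3).round())"
```

```text
(397, -338, 76) [354. 447.]
(381, -339, 76) [338. 457.]
(548, -326, 76) [493. 356.]
(424, -336, 80) [380. 428.]
```

View pics/s0c.png

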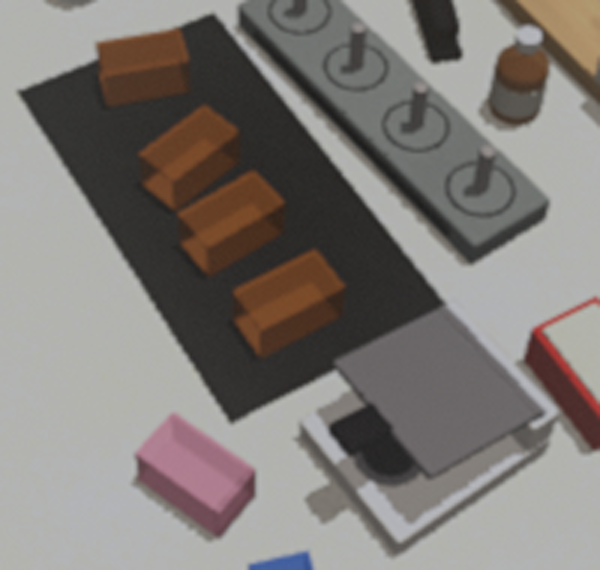

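Run:
```python
from h import *
mt,ms=camera_model('top'),camera_model('side')
P=lambda m:np.array(m['intrinsics'])@np.c_[np.array(m['R']),np.array(m['t']).ravel()]
def tri(a,b):
    a=(a[0]/6+400,a[1]/6+210);b=(b[0]/3+230,b[1]/3+180)
    X=cv2.triangulatePoints(P(mt),P(ms),np.array(a,float).reshape(2,1),np.array(b,float).reshape(2,1)).ravel();X=X[:3]/X[3]
    return X.round(1),(proj(mt,X)-a).round(1),(proj(ms,X)-b).round(1)
print('FL',tri((125,465),(335,362)));print('FR',tri((450,430),(432,475)));print('BL',tri((80,152),(441,304)));print('BR',tri((400,137),(547,408)))
print('knob?',tri((225,470),(380,462)))
```

```text
FL (array([ 416.2, -273.7,  101.8]), array([ 0.3, -0.6]), array([-0.6,  0. ]))
FR (array([ 427.8, -401.3,  102.5]), array([ 0.1, -0.2]), array([-0.2,  0. ]))
BL (array([ 539.8, -261.5,   80.2]), array([-0.3,  0.6]), array([ 0.7, -0.1]))
BR (array([ 548.6, -392.1,   86.1]), array([ 0.7, -1.3]), array([-1.5,  0.2]))
knob? (array([ 419.2, -334.5,   21.2]), array([ 1.6, -3. ]), array([-3.4,  0.3]))
```

```bash
r(){ tail -c 400; echo; }
python3 -m crank '[{"x":-0.145,"y":-0.098},{"x":-0.145,"y":-0.098},{"x":-0.145,"y":-0.098},{"x":-0.145,"y":-0.098},{"x":-0.145,"y":-0.098}]' 4
python3 -m crank '[{"x":-0.145,"y":-0.098},{"x":-0.145,"y":-0.098},{"x":-0.145,"y":-0.098},{"x":-0.145,"y":-0.098},{"x":-0.145,"y":-0.098}]' 4|r
python3 -m crank '[{"x":-0.146,"y":-0.098,"yaw":0.026},{"x":-0.146,"y":-0.098,"yaw":0.026},{"x":-0.146,"y":-0.098,"yaw":0.026},{"x":-0.146,"y":-0.098,"yaw":0.026},{"x":-0.146,"y":-0.098,"yaw":0.026}]' 4|r
```

```text
validation failed for argument at $[0]...
validation failed for argument at $[0]...
validation failed for argument at $[0]...
```

```bash
python3 -m crank '[{"grip":0.09,"x":-0.145,"y":-0.098,"z":0,"yaw":0},{"grip":0.09,"x":-0.145,"y":-0.098,"z":0,"yaw":0},{"grip":0.09,"x":-0.145,"y":-0.098,"z":0,"yaw":0},{"grip":0.09,"x":-0.145,"y":-0.098,"z":0,"yaw":0},{"grip":0.09,"x":-0.145,"y":-0.098,"z":0,"yaw":0}]' 4
```

```text
time_s: 0.52
ee_pos: [259.7, 422.6, 196.2]
ee_rot: [-179.8, 0.1, 165.6]
force: [-0.6, 0.1, -0.3]
gripper_width: 89.7
gripper_force: 0.0
```

```bash
python3 -m crank '[{"grip":0.09,"x":-0.145,"y":-0.098,"z":0,"yaw":0},{"grip":0.09,"x":-0.145,"y":-0.098,"z":0,"yaw":0},{"grip":0.09,"x":-0.145,"y":-0.098,"z":0,"yaw":0},{"grip":0.09,"x":-0.145,"y":-0.098,"z":0,"yaw":0},{"grip":0.09,"x":-0.145,"y":-0.098,"z":0,"yaw":0}]' 4
python3 -m crank '[{"grip":0.09,"x":-0.146,"y":-0.098,"z":0,"yaw":0.026},{"grip":0.09,"x":-0.146,"y":-0.098,"z":0,"yaw":0.026},{"grip":0.09,"x":-0.146,"y":-0.098,"z":0,"yaw":0.026},{"grip":0.09,"x":-0.146,"y":-0.098,"z":0,"yaw":0.026},{"grip":0.09,"x":-0.146,"y":-0.098,"z":0,"yaw":0.026}]' 4
python3 -m crank '[{"grip":0.09,"x":0,"y":0,"z":0.04,"yaw":0},{"grip":0.09,"x":0,"y":0,"z":0.07,"yaw":0},{"grip":0.09,"x":0,"y":0,"z":0.07,"yaw":0},{"grip":0.09,"x":0,"y":0,"z":0.07,"yaw":0},{"grip":0.09,"x":0,"y":0,"z":0.07,"yaw":0}]' 4
```

```text
time_s: 0.93
ee_pos: [376.7, 293.0, 196.3]
ee_rot: [-179.9, 0.1, 165.6]
force: [-0.8, -0.6, -0.3]
gripper_width: 90.2
gripper_force: 0.0
time_s: 1.35
ee_pos: [494.8, 162.7, 196.1]
ee_rot: [-179.9, 0.1, 164.1]
force: [-0.0, 0.9, -0.5]
gripper_width: 90.0
gripper_force: 0.0
time_s: 1.77
ee_pos: [492.2, 167.1, 127.8]
ee_rot: [179.9, 0.1, 164.4]
force: [-0.1, 0.1, 0.9]
gripper_width: 90.0
gripper_force: 0.0
```

```bash
python3 -m crank '[{"grip":0.09,"x":0,"y":-0.001,"z":0.04,"yaw":0},{"grip":0.09,"x":0,"y":-0.001,"z":0.075,"yaw":0},{"grip":0.09,"x":0,"y":-0.001,"z":0.1,"yaw":0},{"grip":0.09,"x":0,"y":-0.001,"z":0.107,"yaw":0},{"grip":0.09,"x":0,"y":-0.001,"z":0.107,"yaw":0}]' 4
python3 -m crank '[{"grip":0.04,"x":0,"y":0,"z":0,"yaw":0},{"grip":0.04,"x":0,"y":0,"z":0,"yaw":0},{"grip":0.04,"x":0,"y":0,"z":0,"yaw":0},{"grip":0.04,"x":0,"y":0,"z":0,"yaw":0},{"grip":0.04,"x":0,"y":0,"z":0,"yaw":0}]' 4
python3 -m crank '[{"grip":0.04,"x":0,"y":0,"z":0,"yaw":0},{"grip":0.04,"x":0,"y":0,"z":-0.02,"yaw":0},{"grip":0.04,"x":0,"y":0,"z":-0.06,"yaw":0},{"grip":0.04,"x":0,"y":0,"z":-0.1,"yaw":0},{"grip":0.04,"x":0,"y":0,"z":-0.12,"yaw":0}]' 4
python3 -m crank '[{"grip":0.04,"x":0,"y":0,"z":-0.03,"yaw":0},{"grip":0.04,"x":0,"y":0,"z":-0.06,"yaw":0},{"grip":0.04,"x":0,"y":0,"z":-0.08,"yaw":0},{"grip":0.04,"x":0,"y":0,"z":-0.08,"yaw":0},{"grip":0.04,"x":0,"y":0,"z":-0.08,"yaw":0}]' 4
python3 -c "
from h import *
snap('side','s1',(200,60,400,260),2.5)"
```

```text
time_s: 2.18
ee_pos: [491.2, 165.5, 19.5]
ee_rot: [-180.0, -0.0, 164.4]
force: [-0.5, 0.3, 0.5]
gripper_width: 90.0
gripper_force: 0.0
time_s: 2.6
ee_pos: [491.8, 165.2, 20.5]
ee_rot: [179.9, 0.1, 164.4]
force: [0.0, -0.1, 0.6]
gripper_width: 59.5
gripper_force: 0.0
time_s: 3.02
ee_pos: [493.1, 165.6, 143.8]
ee_rot: [179.8, 0.3, 164.4]
force: [0.8, -0.5, -0.9]
gripper_width: 49.8
gripper_force: 4.0
time_s: 3.43
ee_pos: [491.4, 165.1, 220.0]
ee_rot: [179.9, 0.1, 164.4]
force: [0.0, -0.3, -1.2]
gripper_width: 50.1
gripper_force: 4.0
```

View pics/s1.png

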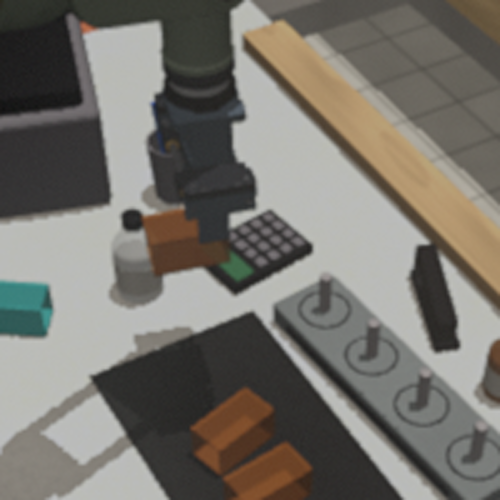

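Side view: jar A is gripped near its bottom at crop (185,240), still roughly level with the mouth at the left. It has not swivelled, so I'll try minimum force with a vertical shake.

```bash
python3 -m crank '[{"grip":0.04,"x":0,"y":0,"z":0.0,"yaw":0},{"grip":0.04,"x":0,"y":0,"z":0.04,"yaw":0},{"grip":0.04,"x":0,"y":0,"z":0.0,"yaw":0},{"grip":0.04,"x":0,"y":0,"z":0.04,"yaw":0},{"grip":0.04,"x":0,"y":0,"z":0,"yaw":0}]' 3
python3 -m crank '[{"grip":0.04,"x":0,"y":0,"z":0.04,"yaw":0},{"grip":0.04,"x":0,"y":0,"z":0.0,"yaw":0},{"grip":0.04,"x":0,"y":0,"z":0.04,"yaw":0},{"grip":0.04,"x":0,"y":0,"z":0,"yaw":0},{"grip":0.04,"x":0,"y":0,"z":0,"yaw":0}]' 3
python3 -c "
from h import *
snap('side','s2',(230,110,350,230),4); snap('wrist','w2')"
```

```text
time_s: 3.9
ee_pos: [468.1, 157.8, 194.9]
ee_rot: [-178.2, -2.8, 164.3]
force: [-10.5, -2.6, -10.5]
gripper_width: 50.0
gripper_force: 3.0
time_s: 4.32
ee_pos: [485.6, 163.3, 215.4]
ee_rot: [-179.6, -0.6, 164.4]
force: [2.1, 0.9, 1.8]
gripper_width: 49.5
gripper_force: 3.0
```

View pics/s2.png

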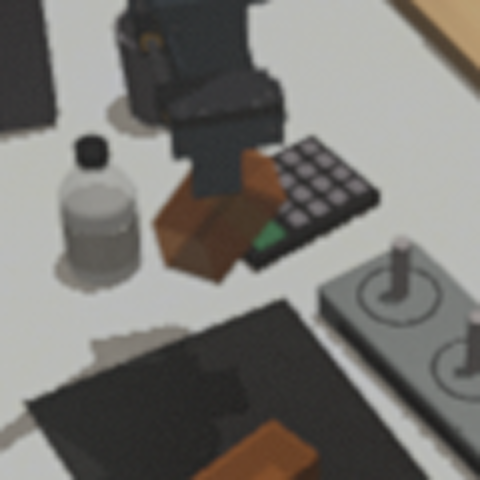

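The shake swivelled it about 45° (mouth down-left at crop (185,245)). I'll shake again.

```bash
python3 -m crank '[{"grip":0.04,"x":0,"y":0,"z":0.0,"yaw":0},{"grip":0.04,"x":0,"y":0,"z":0.04,"yaw":0},{"grip":0.04,"x":0,"y":0,"z":0.0,"yaw":0},{"grip":0.04,"x":0,"y":0,"z":0.04,"yaw":0},{"grip":0.04,"x":0,"y":0,"z":0,"yaw":0}]' 3
python3 -m crank '[{"grip":0.04,"x":0,"y":0,"z":0.04,"yaw":0},{"grip":0.04,"x":0,"y":0,"z":0.0,"yaw":0},{"grip":0.04,"x":0,"y":0,"z":0.04,"yaw":0},{"grip":0.04,"x":0,"y":0,"z":0,"yaw":0},{"grip":0.04,"x":0,"y":0,"z":0,"yaw":0}]' 3
python3 - <<'E'
from h import *
a=cv2.imread('pics/w2_full.png')
snap('side','s3',(230,110,350,230),4)
b=cv2.imread('pics/s3.png');grab=grab_frame('wrist')[:,:,::-1];cv2.imwrite('pics/w3.png',grab)
cv2.imwrite('pics/s3b.png',np.hstack([b[:,:400],cv2.resize(grab,(400,300))if 0 else cv2.copyMakeBorder(cv2.resize(grab,(400,300)),0,180,0,0,0)]))
E
```

```text
time_s: 4.83
ee_pos: [470.4, 158.5, 196.9]
ee_rot: [-178.4, -2.5, 164.3]
force: [-11.4, -4.2, -10.0]
gripper_width: 49.8
gripper_force: 3.0
time_s: 5.25
ee_pos: [488.1, 164.1, 217.6]
ee_rot: [-179.8, -0.3, 164.4]
force: [1.8, 1.9, 0.3]
gripper_width: 49.1
gripper_force: 3.0
```

View pics/s3b.png

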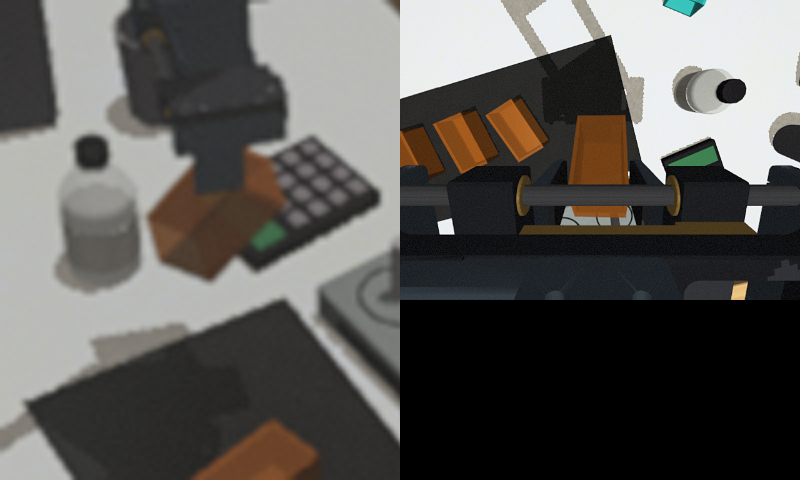

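Run:
```python
from h import *
m=camera_model('side')
s=state();G=np.array(s['ee_pos'])+[0,0,5];print(G)
h=np.radians(164.4);u=np.array([np.cos(h),np.sin(h),0]);v=np.array([-np.sin(h),np.cos(h),0]);zz=np.array([0,0,1])
for t in (30,40,50,60):
    a=np.cos(np.radians(t))*u-np.sin(np.radians(t))*zz; n=np.cross(a,v); 
    if n[2]<0:n=-n
    out=[]
    for L in(-16,74):
        for sv in(25,-25):
            for sn in(25,-25):
                out.append(((proj(m,G+L*a+sv*v+sn*n)-[230,110])*4).round().astype(int).tolist())
    print(t,'bottom',out[:4],'mouth',out[4:])
```

```text
[493.58799848 165.81010146 225.71444518]
30 bottom [[224, 158], [260, 199], [208, 113], [245, 154]] mouth [[118, 225], [158, 263], [106, 179], [144, 218]]
40 bottom [[216, 160], [263, 193], [201, 115], [247, 149]] mouth [[125, 238], [173, 269], [113, 192], [160, 223]]
50 bottom [[209, 162], [264, 188], [194, 117], [248, 143]] mouth [[135, 249], [190, 272], [122, 203], [176, 227]]
60 bottom [[203, 165], [264, 182], [188, 120], [249, 138]] mouth [[147, 258], [208, 273], [134, 212], [194, 228]]
```

Side view: the jar is at about 50° and the wrist view shows it straight between the fingers. The fit shows it is gripped near its upper face, so it balances there. I'll turn it the rest of the way on the peg: peg inside the mouth, then draw it back. For the later jars I'll grip lower and wait for full closure.

```bash
python3 -m crank '[{"grip":0.04,"x":-0.03,"y":0.007,"z":0,"yaw":-0.05},{"grip":0.04,"x":-0.07,"y":0.016,"z":0,"yaw":-0.12},{"grip":0.04,"x":-0.11,"y":0.025,"z":0,"yaw":-0.2},{"grip":0.04,"x":-0.145,"y":0.033,"z":0,"yaw":-0.25},{"grip":0.04,"x":-0.17,"y":0.038,"z":0,"yaw":-0.272}]' 5
python3 -m crank '[{"grip":0.04,"x":-0.007,"y":0,"z":0,"yaw":0},{"grip":0.04,"x":-0.015,"y":0,"z":0,"yaw":0},{"grip":0.04,"x":-0.015,"y":0,"z":0,"yaw":0},{"grip":0.04,"x":-0.015,"y":0,"z":0,"yaw":0},{"grip":0.04,"x":-0.015,"y":0,"z":0,"yaw":0}]' 5
python3 - <<'E'
from h import *
snap('side','s4',(260,110,420,230),4)
E
```

```text
time_s: 5.77
ee_pos: [670.9, 156.1, 219.9]
ee_rot: [179.9, 0.4, -180.0]
force: [0.8, 0.3, -0.4]
gripper_width: 49.4
gripper_force: 5.0
time_s: 6.18
ee_pos: [679.3, 156.2, 220.1]
ee_rot: [180.0, 0.0, 180.0]
force: [-0.1, 0.0, 0.3]
gripper_width: 49.4
gripper_force: 5.0
```

View pics/s4.png

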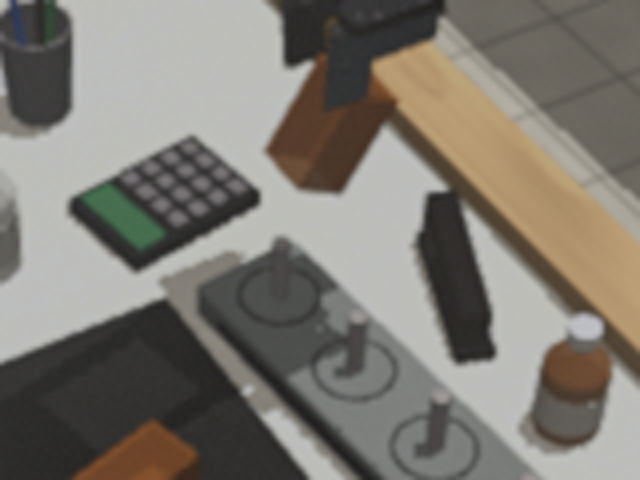

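```bash
cat >> h.py <<'E'
from scipy.optimize import least_squares
def fitjar(G,yaw,pts,off,sc,cam='side'):
    # pts: list of ((end 0/1, sv, sn),(u,v)); returns tilt deg, dist grip->bottom, n offset of grip
    m=camera_model(cam);h=np.radians(yaw);u=np.array([np.cos(h),np.sin(h),0]);v=np.array([-np.sin(h),np.cos(h),0]);z=np.array([0,0,1.])
    def corner(p,c):
        t=np.radians(p[0]);a=np.cos(t)*u-np.sin(t)*z;n=np.sin(t)*u+np.cos(t)*z
        return G+(90*c[0]-p[1])*a+c[1]*25*v+(c[2]*25-p[2])*n
    f=lambda p:np.concatenate([proj(m,corner(p,c))-(np.array(x)/sc+off) for c,x in pts])
    r=least_squares(f,[60,16,0]); return r.x.round(1),r.fun.round(1)
E
python3 - <<'E'
from h import *
print(fitjar(np.array([680,155.5,225]),180,[((1,-1,1),(268,150)),((1,1,1),(295,190)),((1,1,-1),(342,192)),((0,1,-1),(397,100))],[260,110],4))
E
```

```text
(array([59.9, 20.8, 22.5]), array([-1.3,  0.4,  0.5, -0.2,  0.3,  0.8,  0.6, -0.8]))
```

```bash
python3 -m crank '[{"grip":0.04,"x":0.01,"y":0,"z":0,"yaw":0},{"grip":0.04,"x":0.019,"y":0,"z":0.01,"yaw":0},{"grip":0.04,"x":0.019,"y":0,"z":0.03,"yaw":0},{"grip":0.04,"x":0.019,"y":0,"z":0.05,"yaw":0},{"grip":0.04,"x":0.019,"y":0,"z":0.067,"yaw":0}]' 6
python3 -m crank '[{"grip":0.04,"x":0.0,"y":0,"z":0,"yaw":0},{"grip":0.04,"x":0.01,"y":0,"z":0,"yaw":0},{"grip":0.04,"x":0.02,"y":0,"z":0,"yaw":0},{"grip":0.04,"x":0.03,"y":0,"z":0,"yaw":0},{"grip":0.04,"x":0.04,"y":0,"z":0,"yaw":0}]' 6
python3 -m crank '[{"grip":0.04,"x":0.006,"y":0,"z":0,"yaw":0},{"grip":0.04,"x":0.012,"y":0,"z":0,"yaw":0},{"grip":0.04,"x":0.012,"y":0,"z":0,"yaw":0},{"grip":0.04,"x":0.012,"y":0,"z":0,"yaw":0},{"grip":0.04,"x":0.012,"y":0,"z":0,"yaw":0}]' 6
python3 - <<'E'
from h import *
snap('side','s5',(260,110,380,230),4)
E
```

```text
time_s: 6.65
ee_pos: [659.9, 156.1, 152.5]
ee_rot: [180.0, 0.0, 180.0]
force: [-1.0, 0.6, -1.9]
gripper_width: 48.9
gripper_force: 6.0
time_s: 7.07
ee_pos: [620.9, 156.1, 154.2]
ee_rot: [180.0, 0.1, 180.0]
force: [-0.3, -0.1, -0.5]
gripper_width: 49.2
gripper_force: 6.0
time_s: 7.48
ee_pos: [609.7, 156.0, 152.8]
ee_rot: [180.0, 0.1, 180.0]
force: [-0.1, -0.0, -1.2]
gripper_width: 49.3
gripper_force: 6.0
```

View pics/s5.png

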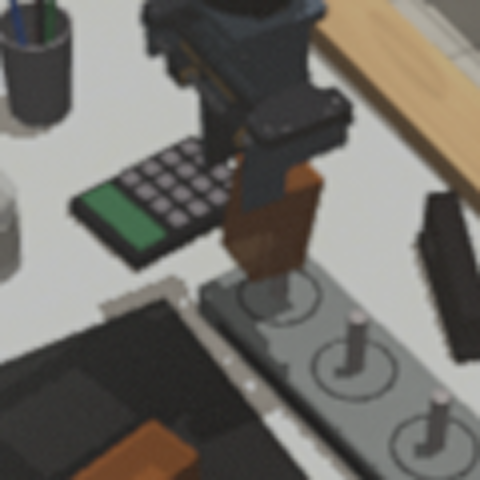

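Jar A is nearly upright with the peg in its mouth (crop (270,230), peg at (275,290)). I'll centre, lower and release it.

```bash
python3 -m crank '[{"grip":0.04,"x":-0.004,"y":0,"z":0.01,"yaw":0},{"grip":0.04,"x":-0.008,"y":0,"z":0.02,"yaw":0},{"grip":0.04,"x":-0.012,"y":0,"z":0.03,"yaw":0},{"grip":0.04,"x":-0.012,"y":0,"z":0.04,"yaw":0},{"grip":0.04,"x":-0.012,"y":0,"z":0.049,"yaw":0}]' 6
python3 -m crank '[{"grip":0.04,"x":0,"y":0,"z":0.002,"yaw":0},{"grip":0.07,"x":0,"y":0,"z":0.002,"yaw":0},{"grip":0.07,"x":0,"y":0,"z":0.002,"yaw":0},{"grip":0.07,"x":0,"y":0,"z":0.002,"yaw":0},{"grip":0.07,"x":0,"y":0,"z":0.002,"yaw":0}]' 6
python3 -m crank '[{"grip":0.07,"x":0,"y":0,"z":-0.01,"yaw":0},{"grip":0.07,"x":0,"y":0,"z":-0.04,"yaw":0},{"grip":0.08,"x":0,"y":0,"z":-0.08,"yaw":0},{"grip":0.09,"x":0.02,"y":0,"z":-0.1,"yaw":0},{"grip":0.09,"x":0.04,"y":0,"z":-0.1,"yaw":0}]' 6
python3 - <<'E'
from h import *
snap('side','s6');snap('top','t6')
a=cv2.imread('pics/s6.png');b=cv2.imread('pics/t6.png')
cv2.imwrite('pics/m6.png',np.hstack([cv2.resize(a[130:310,230:430],(400,360)),cv2.resize(b[160:340,215:415],(400,360))]))
E
```

```text
time_s: 7.95
ee_pos: [621.4, 156.8, 102.9]
ee_rot: [179.9, -0.0, 179.9]
force: [-2.2, 2.3, 8.0]
gripper_width: 50.2
gripper_force: 6.0
time_s: 8.37
ee_pos: [621.1, 155.6, 101.0]
ee_rot: [-180.0, -0.0, 179.9]
force: [0.9, 0.3, 0.0]
gripper_width: 69.8
gripper_force: 0.0
time_s: 8.78
ee_pos: [584.5, 156.5, 207.9]
ee_rot: [179.8, 0.7, 179.9]
force: [0.2, 0.5, 0.0]
gripper_width: 87.1
gripper_force: 0.0
```

View pics/m6.png

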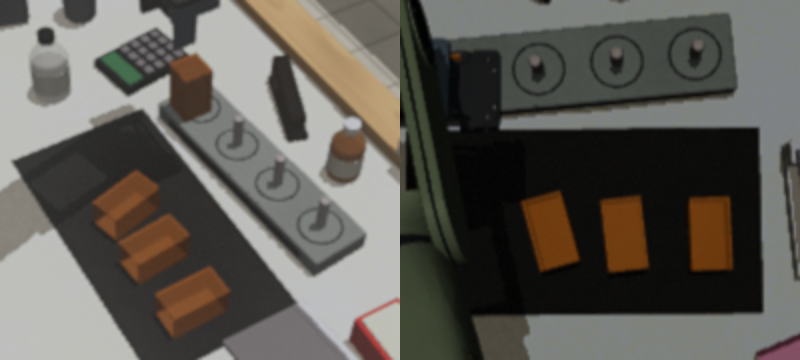

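Jar A hangs on peg 1 (left panel (190,88)); jars B, C and D are unmoved at right panel (550,232), (625,233), (711,233). From here I'll measure with image code.

```bash
cat >> h.py <<'E'
def amber(im):
    h=cv2.cvtColor(im,cv2.COLOR_RGB2HSV); return cv2.inRange(h,(3,150,40),(17,255,255))
def topjars(im,z=50):
    m=camera_model('top'); M=amber(im); out=[]
    n,l,st,c=cv2.connectedComponentsWithStats(M)
    for i in range(1,n):
        if st[i,4]<300: continue
        cs,_=cv2.findContours((l==i).astype('uint8'),cv2.RETR_EXTERNAL,cv2.CHAIN_APPROX_NONE)
        p=np.array([back(m,q[0],z)[:2] for q in cs[0]],'float32'); r=cv2.minAreaRect(p); b=cv2.boxPoints(r)
        out.append((np.round(r[0],1),np.round(r[1],1),np.round(r[2],1)))
    return out
def hullfit(im,G,yaw,box,t0=None):
    "box x0,y0,x1,y1 of side image; finds tilt,L,s by IoU of the hull"
    m=camera_model('side');M=amber(im);W=np.zeros_like(M);W[box[1]:box[3],box[0]:box[2]]=M[box[1]:box[3],box[0]:box[2]]
    n,l,st,c=cv2.connectedComponentsWithStats(W);i=1+np.argmax(st[1:,4]);ys,xs=np.where(l==i)
    A=np.zeros((1920,2560),'uint8');H=cv2.convexHull(np.c_[xs,ys].astype('float32')+0.5)
    cv2.fillConvexPoly(A,np.round(H*4).astype(int),1)
    h=np.radians(yaw);u=np.array([np.cos(h),np.sin(h),0]);v=np.array([-np.sin(h),np.cos(h),0]);z=np.array([0,0,1.]);best=[]
    for t in range(0,125,5):
        r=np.radians(t);a=np.cos(r)*u-np.sin(r)*z;nn=np.sin(r)*u+np.cos(r)*z
        for L in range(8,30,3):
            for s in range(-18,19,4):
                P=np.array([proj(m,G+(90*e-L)*a+sv*v+(sn-s)*nn) for e in(0,1) for sv in(-25,25) for sn in(-25,25)])
                B=np.zeros_like(A);cv2.fillConvexPoly(B,np.round(cv2.convexHull(P.astype('float32'))*4).astype(int),1)
                best.append(((A&B).sum()/(A|B).sum(),t,L,s))
    return st[i],sorted(best)[-4:]
E
python3 - <<'E'
from h import *
s=state();print(np.round(s['ee_pos'],1),np.round(s['ee_rot'],1),s['gripper_width'])
for o in topjars(cv2.imread('pics/t0_full.png')[:,:,::-1]):print('0',o)
im=grab_frame('top')
for o in topjars(im):print(o)
E
```

```text
[579.7 156.  204.1] [1.8e+02 1.0e-01 1.8e+02] 89.64674331318953
0 (array([897.8, 598.4]), array([336.7,  77. ]), np.float64(89.2))
0 (array([893.8, 119. ]), array([242.5,  66.2]), np.float64(89.2))
0 (array([465. , 175.1]), array([52.6, 91.9]), np.float64(73.7))
0 (array([448.7,  41.5]), array([91.5, 52.7]), np.float64(15.2))
0 (array([444.1, -50.4]), array([91.6, 52. ]), np.float64(6.0))
0 (array([ 443.4, -157.1]), array([91.7, 52.9]), np.float64(1.2))
(array([897.3, 559.1]), array([264.5,  77. ]), np.float64(89.2))
(array([892.6,  87. ]), array([ 68.9, 300.6]), np.float64(0.0))
(array([448.6,  41.7]), array([92.1, 53. ]), np.float64(15.4))
(array([444. , -50.4]), array([92.2, 52.3]), np.float64(6.1))
(array([ 443.5, -157.1]), array([91.8, 53.1]), np.float64(1.3))
```

```bash
python3 -m crank '[{"grip":0.08,"x":0.03,"y":-0.031,"z":0,"yaw":-0.1},{"grip":0.08,"x":0.06,"y":-0.062,"z":0,"yaw":-0.2},{"grip":0.08,"x":0.09,"y":-0.093,"z":0,"yaw":-0.267},{"grip":0.08,"x":0.1035,"y":-0.107,"z":0.02,"yaw":-0.267},{"grip":0.08,"x":0.1035,"y":-0.107,"z":0.06,"yaw":-0.267}]' 3
python3 -m crank '[{"grip":0.08,"x":0,"y":0,"z":0.04,"yaw":0},{"grip":0.08,"x":0,"y":0,"z":0.08,"yaw":0},{"grip":0.08,"x":0,"y":0,"z":0.11,"yaw":0},{"grip":0.08,"x":0,"y":0,"z":0.125,"yaw":0},{"grip":0.08,"x":0,"y":0,"z":0.128,"yaw":0}]' 3
python3 -m crank '[{"grip":0.04,"x":0,"y":0,"z":0,"yaw":0},{"grip":0.04,"x":0,"y":0,"z":0,"yaw":0},{"grip":0.04,"x":0,"y":0,"z":0,"yaw":0},{"grip":0.04,"x":0,"y":0,"z":0,"yaw":0},{"grip":0.04,"x":0,"y":0,"z":0,"yaw":0}]' 3
python3 -m crank '[{"grip":0.04,"x":0,"y":0,"z":0,"yaw":0},{"grip":0.04,"x":0,"y":0,"z":0,"yaw":0},{"grip":0.04,"x":0,"y":0,"z":0,"yaw":0},{"grip":0.04,"x":0,"y":0,"z":0,"yaw":0},{"grip":0.04,"x":0,"y":0,"z":0,"yaw":0}]' 3
```

```text
time_s: 9.35
ee_pos: [478.4, 46.3, 144.6]
ee_rot: [-179.8, 0.5, -164.9]
force: [1.5, 0.6, -0.8]
gripper_width: 80.0
gripper_force: 0.0
time_s: 9.77
ee_pos: [475.5, 48.5, 9.9]
ee_rot: [179.9, -0.4, -164.8]
force: [-0.7, 0.4, 0.6]
gripper_width: 79.9
gripper_force: 0.0
time_s: 10.18
ee_pos: [478.5, 49.0, 14.6]
ee_rot: [-180.0, 0.2, -164.7]
force: [0.3, -0.1, 2.4]
gripper_width: 50.0
gripper_force: 2.8
time_s: 10.6
ee_pos: [478.4, 49.0, 13.9]
ee_rot: [-180.0, 0.1, -164.7]
force: [1.6, -0.6, 4.3]
gripper_width: 49.8
gripper_force: 3.0
```

```bash
python3 -m crank '[{"grip":0.04,"x":0,"y":0,"z":-0.02,"yaw":0},{"grip":0.04,"x":0,"y":0,"z":-0.06,"yaw":0},{"grip":0.04,"x":0,"y":0,"z":-0.1,"yaw":0},{"grip":0.04,"x":0,"y":0,"z":-0.14,"yaw":0},{"grip":0.04,"x":0,"y":0,"z":-0.18,"yaw":0}]' 3
python3 -m crank '[{"grip":0.04,"x":0,"y":0,"z":-0.02,"yaw":0},{"grip":0.04,"x":0,"y":0,"z":0.02,"yaw":0},{"grip":0.04,"x":0,"y":0,"z":-0.02,"yaw":0},{"grip":0.04,"x":0,"y":0,"z":0.02,"yaw":0},{"grip":0.04,"x":0,"y":0,"z":-0.02,"yaw":0}]' 3
python3 -m crank '[{"grip":0.04,"x":0,"y":0,"z":0.01,"yaw":0},{"grip":0.04,"x":0,"y":0,"z":0,"yaw":0},{"grip":0.04,"x":0,"y":0,"z":0,"yaw":0},{"grip":0.04,"x":0,"y":0,"z":0,"yaw":0},{"grip":0.04,"x":0,"y":0,"z":0,"yaw":0}]' 3
python3 - <<'E'
from h import *
s=state();G=np.array(s['ee_pos'])+[0,0,5];im=grab_frame('side');cv2.imwrite('pics/s7.png',im[:,:,::-1])
c=proj(camera_model('side'),G-[0,0,20]).astype(int);print(c)
print(*hullfit(im,G,s['ee_rot'][2],(c[0]-40,c[1]-35,c[0]+40,c[1]+45)),sep='\n')
E
```

```text
time_s: 11.02
ee_pos: [476.0, 49.0, 194.3]
ee_rot: [179.9, -0.2, -164.8]
force: [1.9, 0.3, -1.5]
gripper_width: 49.8
gripper_force: 3.0
time_s: 11.43
ee_pos: [453.3, 47.3, 190.5]
ee_rot: [179.4, -3.1, -164.7]
force: [-11.2, 0.3, -10.1]
gripper_width: 49.8
gripper_force: 3.0
time_s: 11.85
ee_pos: [478.1, 49.0, 213.9]
ee_rot: [180.0, 0.0, -164.8]
force: [-0.1, -0.9, -1.6]
gripper_width: 50.1
gripper_force: 3.0
[299 185]
[290 176  11  24  88]
[(np.float64(0.151520858837932), 115, 17, -18), (np.float64(0.15224978775587208), 115, 11, -18), (np.float64(0.15248160030194377), 115, 14, -18), (np.float64(0.15380200860832138), 115, 8, -18)]
```

Run:
```python
from h import *
im=cv2.imread('pics/s7.png')
h=cv2.cvtColor(im,cv2.COLOR_BGR2HSV)[150:226:5,262:342:6]
for r in h: print(' '.join('%d/%d/%d'%tuple(p) for p in r))
```

```text
38/5/191 40/4/191 40/5/152 19/51/55 45/13/40 15/23/45 105/19/53 110/15/50 100/15/51 120/4/57 150/5/56 135/9/55 40/8/192 36/7/190
30/4/173 50/4/191 35/8/191 45/8/123 0/5/55 105/20/50 19/64/56 98/20/50 135/9/58 135/9/57 120/4/57 150/4/58 40/8/186 40/4/191
35/12/132 40/4/190 38/5/191 63/46/56 113/20/50 15/11/48 150/6/43 0/0/43 120/4/57 105/9/57 0/5/51 90/5/51 38/5/191 35/8/190
20/15/105 38/5/190 42/7/191 21/22/80 98/20/50 0/0/39 30/7/39 18/50/86 0/0/50 30/12/44 105/20/50 11/108/85 12/163/119 36/7/191
19/22/93 40/4/190 40/4/191 40/4/191 0/0/59 11/141/96 16/136/101 110/15/50 100/15/52 113/20/50 11/132/93 11/107/69 10/113/63 34/11/191
17/19/96 45/3/191 60/1/191 60/1/191 75/3/178 11/143/93 12/141/94 102/25/51 100/15/52 12/103/62 11/113/63 13/104/64 12/104/64 40/4/185
60/1/178 60/1/191 45/3/190 60/3/191 17/14/170 12/141/94 12/151/103 110/15/50 7/42/55 10/113/61 11/108/64 13/100/66 11/103/67 60/6/124
75/3/191 90/1/190 60/3/191 90/1/190 12/148/98 12/141/94 12/153/105 11/89/63 11/134/74 30/14/73 13/107/62 13/108/64 14/66/77 50/7/110
30/4/190 40/4/191 50/4/191 50/4/192 11/143/93 12/143/98 12/149
[... 239 characters left out ...]
0 12/148/102 12/133/75 11/89/60 20/16/49 0/0/178 30/6/44 70/7/117 70/6/127 60/4/126
23/19/55 45/9/54 20/14/55 0/5/51 30/5/50 11/98/65 11/102/60 15/11/48 15/10/50 30/16/47 90/1/178 30/8/33 60/6/128 75/5/103
20/14/54 45/10/53 15/9/54 15/19/53 10/15/51 20/16/49 20/16/49 20/16/48 165/11/48 18/27/48 30/3/149 23/14/151 30/6/40 70/6/128
15/9/57 0/9/54 20/15/52 30/15/50 20/15/50 8/20/51 15/10/49 15/10/50 20/16/49 8/21/48 30/11/48 45/3/191 21/21/123 0/0/52
15/9/55 30/6/44 30/12/42 30/10/50 15/10/50 15/11/48 30/10/49 20/16/49 10/16/47 30/16/47 15/10/49 15/22/47 40/4/191 19/21/95
45/11/45 15/12/43 30/12/43 10/18/42 0/12/42 10/17/44 20/15/50 20/16/47 15/10/49 30/11/47 20/16/49 20/16/47 30/9/149 36/7/190
```

Saturation above 60 with hue 8–16 separates the jar. I'll refit with that.

```bash
sed -i 's/M=amber(im);W=/M=cv2.morphologyEx(cv2.inRange(cv2.cvtColor(im,cv2.COLOR_RGB2HSV),(8,60,50),(17,255,255)),cv2.MORPH_CLOSE,np.ones((9,9)));W=/' h.py
cat >> h.py <<'E'
def look(f):
    s=state();G=np.array(s['ee_pos'])+[0,0,5];im=grab_frame('side');cv2.imwrite('pics/%s.png'%f,im[:,:,::-1])
    c=proj(camera_model('side'),G-[0,0,20]).astype(int);print(G.round(1),c)
    print(*hullfit(im,G,s['ee_rot'][2],(c[0]-42,c[1]-35,c[0]+42,c[1]+45)),sep='\n')
E
python3 - <<'E'
from h import *
look('s8')
E
```

```text
[477.9  49.  218.7] [299 185]
[ 278  160   58   47 1270]
[(np.float64(0.5110236778675741), 60, 29, 6), (np.float64(0.5113123779080092), 60, 23, 6), (np.float64(0.5119407765953661), 65, 23, 10), (np.float64(0.5120501228151365), 60, 26, 10)]
```

```bash
python3 -m crank '[{"grip":0.04,"x":0.01,"y":0,"z":-0.02,"yaw":0},{"grip":0.04,"x":0.03,"y":0,"z":-0.04,"yaw":0},{"grip":0.04,"x":0.05,"y":0,"z":-0.06,"yaw":0},{"grip":0.04,"x":0.05,"y":0,"z":-0.07,"yaw":0},{"grip":0.04,"x":0.05,"y":0,"z":-0.07,"yaw":0}]' 4
python3 - <<'E'
from h import *
look('s9')
im=cv2.imread('pics/s9.png');M=cv2.inRange(cv2.cvtColor(im,cv2.COLOR_BGR2HSV),(8,60,50),(17,255,255))
for r in M[120:200:2,230:350:2]: print(''.join('#' if x else '.' for x in r))
E
```

```text
time_s: 12.37
ee_pos: [430.5, 35.8, 286.1]
ee_rot: [-179.9, 0.4, -164.8]
force: [0.3, -1.9, -0.6]
gripper_width: 49.9
gripper_force: 4.0
[430.5  35.8 291.1] [285 175]
[264 152  39  46 894]
[(np.float64(0.9166666666666666), 50, 26, 10), (np.float64(0.918363834547645), 50, 26, 6), (np.float64(0.9209651535992663), 55, 23, 6), (np.float64(0.9350926834902119), 55, 26, 6)]
......................................................######
.......................................................####.
........................................................####
..........................................................##
..........................................................##
...........................................................#
............................................................
............................................................
..................#..##.....................................
............................................................
.................#..........................................
...........................................................
[... 1009 characters left out ...]
###.........##########.......
...................###############.........##########.......
...................##############..........##########.......
..................###############..........##########.......
..................##############............#########.......
.................###############.............#######........
..................##############.............####...........
....................###########...............#.............
.....................##########.............................
......................########..............................
.......................#######..............................
............................................................
```

```bash
python3 -m crank '[{"grip":0.04,"x":-0.02,"y":-0.004,"z":0,"yaw":0.05},{"grip":0.04,"x":-0.05,"y":-0.01,"z":0,"yaw":0.12},{"grip":0.04,"x":-0.085,"y":-0.016,"z":0,"yaw":0.2},{"grip":0.04,"x":-0.115,"y":-0.022,"z":0,"yaw":0.25},{"grip":0.04,"x":-0.128,"y":-0.024,"z":0,"yaw":0.265}]' 5
python3 -m crank '[{"grip":0.04,"x":-0.03,"y":0.002,"z":0.01,"yaw":0},{"grip":0.04,"x":-0.065,"y":0.005,"z":0.02,"yaw":0},{"grip":0.04,"x":-0.1,"y":0.007,"z":0.03,"yaw":0},{"grip":0.04,"x":-0.125,"y":0.009,"z":0.04,"yaw":0},{"grip":0.04,"x":-0.131,"y":0.009,"z":0.05,"yaw":0}]' 5
python3 -m crank '[{"grip":0.04,"x":0,"y":0,"z":0,"yaw":0},{"grip":0.04,"x":0,"y":0,"z":0,"yaw":0},{"grip":0.04,"x":0,"y":0,"z":0,"yaw":0},{"grip":0.04,"x":0,"y":0,"z":0,"yaw":0},{"grip":0.04,"x":0,"y":0,"z":0,"yaw":0}]' 5
python3 - <<'E'
from h import *
look('s10')
im=cv2.imread('pics/s10.png');M=cv2.inRange(cv2.cvtColor(im,cv2.COLOR_BGR2HSV),(8,60,50),(17,255,255))
c=(345,155)
for r in M[c[1]-45:c[1]+45:2,c[0]-50:c[0]+50:2]: print(''.join('#' if x else '.' for x in r))
E
```

```text
time_s: 12.83
ee_pos: [562.9, 46.8, 280.3]
ee_rot: [180.0, -0.1, 180.0]
force: [0.4, 0.8, -1.5]
gripper_width: 50.3
gripper_force: 5.0
time_s: 13.25
ee_pos: [693.8, 56.1, 228.4]
ee_rot: [180.0, -0.1, -179.9]
force: [-0.6, -0.4, -1.5]
gripper_width: 50.0
gripper_force: 5.0
time_s: 13.67
ee_pos: [689.6, 55.5, 235.1]
ee_rot: [180.0, 0.1, -179.9]
force: [0.4, -0.9, -1.2]
gripper_width: 49.8
gripper_force: 5.0
[689.6  55.5 240.1] [362 153]
[ 342  134   62   64 1571]
[(np.float64(0.3346490901417542), 60, 29, 6), (np.float64(0.33471443457549743), 60, 29, 2), (np.float64(0.3347750434998757), 70, 26, 6), (np.float64(0.33514749372499314), 60, 26, 6)]
.................########....#....................
..................#######.........................
...................###.##..##.....................
....................######........................
.....................########.....................
......................#####.#......#..............
.......................######.....##..............
........................###.#.....................
.........................####..............
[... 1143 characters left out ...]
#######...........................###
...........##########...........................##
...........##########............................#
...........##########.............................
..........##########..............................
...........##########.............................
...........##########.............................
............#######...............................
.............####.................................
..............#...................................
..................................................
..................................................
..................................................
..................................................
```

Run:
```python
from h import *
m=camera_model('side');G=np.array([689.8,55.5,240]);v=np.array([0,-1,0.])
for t in(45,50,55,60,65):
  for L,s in((16,-6),(22,0),(24,6)):
    r=np.radians(t);a=np.array([-np.cos(r),0,-np.sin(r)]);n=np.array([-np.sin(r),0,np.cos(r)])
    P={k:G+(90-L)*a+k[0]*25*v+(k[1]*25-s)*n for k in((-1,1),(1,1),(1,-1),(-1,-1))}
    print(t,L,s,*[proj(m,X).round().astype(int).tolist() for X in P.values()],'opening x',(G-P[(1,1)])[0].round(),(G-P[(1,-1)])[0].round(),'low z',(P[(1,-1)]-G)[2].round(),(P[(1,1)]-G)[2].round())
```

```text
45 16 -6 [336, 159] [345, 170] [355, 174] [345, 164] opening x 74.0 39.0 low z -66.0 -30.0
45 22 0 [338, 158] [348, 169] [357, 173] [348, 163] opening x 66.0 30.0 low z -66.0 -30.0
45 24 6 [340, 158] [349, 169] [359, 173] [349, 163] opening x 60.0 25.0 low z -69.0 -33.0
50 16 -6 [336, 161] [346, 171] [356, 175] [347, 164] opening x 71.0 33.0 low z -69.0 -37.0
50 22 0 [339, 159] [348, 170] [359, 173] [349, 163] opening x 63.0 25.0 low z -68.0 -36.0
50 24 6 [341, 159] [350, 170] [360, 173] [351, 163] opening x 57.0 19.0 low z -70.0 -38.0
55 16 -6 [337, 162] [347, 172] [358, 174] [349, 164] opening x 68.0 27.0 low z -72.0 -43.0
55 22 0 [340, 160] [349, 171] [360, 173] [351, 163] opening x 59.0 19.0 low z -70.0 -41.0
55 24 6 [342, 160] [351, 170] [362, 173] [353, 163] opening x 53.0 12.0 low z -72.0 -43.0
60 16 -6 [338, 163] [348, 173] [360, 174] [350, 164] opening x 64.0 21.0 low z -74.0 -49.0
60 22 0 [341, 161] [350, 172] [362, 173] [353, 163] opening x 56.0 12.0 low z -71.0 -46.0
60 24 6 [343, 161] [352, 171] [364, 172] [354, 162] opening x 49.0 6.0 low z -73.0 -48.0
65 16 -6 [340, 164] [349, 174] [361, 174] [352, 164] opening x 59.0 14.0 low z -75.0 -54.0
65 22 0 [342, 162] [351, 172] [364, 172] [355, 162] opening x 51.0 6.0 low z -72.0 -51.0
65 24 6 [344, 161] [353, 172] [366, 172] [356, 162] opening x 45.0 -0.0 low z -73.0 -52.0
```

```bash
python3 -m crank '[{"grip":0.04,"x":0,"y":0,"z":0.02,"yaw":0},{"grip":0.04,"x":0,"y":0,"z":0.045,"yaw":0},{"grip":0.04,"x":0,"y":0,"z":0.07,"yaw":0},{"grip":0.04,"x":0,"y":0,"z":0.088,"yaw":0},{"grip":0.04,"x":0,"y":0,"z":0.093,"yaw":0}]' 6
python3 -m crank '[{"grip":0.04,"x":0.0,"y":0,"z":0,"yaw":0},{"grip":0.04,"x":0.01,"y":0,"z":0,"yaw":0},{"grip":0.04,"x":0.02,"y":0,"z":0,"yaw":0},{"grip":0.04,"x":0.03,"y":0,"z":0,"yaw":0},{"grip":0.04,"x":0.04,"y":0,"z":0,"yaw":0}]' 6
python3 -m crank '[{"grip":0.04,"x":0.008,"y":0,"z":0,"yaw":0},{"grip":0.04,"x":0.015,"y":0,"z":0,"yaw":0},{"grip":0.04,"x":0.015,"y":0,"z":0,"yaw":0},{"grip":0.04,"x":0.015,"y":0,"z":0,"yaw":0},{"grip":0.04,"x":0.015,"y":0,"z":0,"yaw":0}]' 6
python3 - <<'E'
from h import *
im=grab_frame('side');s=state();print(np.round(s['ee_pos'],1));cv2.imwrite('pics/s11.png',im[:,:,::-1]);M=cv2.inRange(cv2.cvtColor(im,cv2.COLOR_RGB2HSV),(8,60,50),(17,255,255))
c=proj(camera_model('side'),np.array(s['ee_pos'])-[0,0,20]).astype(int);print(c)
for r in M[c[1]-30:c[1]+40:2,c[0]-50:c[0]+40:2]: print(''.join('#' if x else '.' for x in r))
E
```

```text
time_s: 14.13
ee_pos: [687.8, 55.4, 137.6]
ee_rot: [-180.0, -0.3, -179.9]
force: [-0.3, 0.0, -1.5]
gripper_width: 49.8
gripper_force: 6.0
time_s: 14.55
ee_pos: [651.5, 55.5, 143.3]
ee_rot: [180.0, 0.3, -179.9]
force: [2.0, -0.5, -1.9]
gripper_width: 50.0
gripper_force: 6.0
time_s: 14.97
ee_pos: [635.5, 55.5, 140.9]
ee_rot: [180.0, 0.0, -179.9]
force: [-0.2, -0.5, -1.1]
gripper_width: 50.0
gripper_force: 6.0
[635.5  55.4 140.6]
[344 184]
.........................#..............##..#
.........................................##.#
..............####........................##.
...........########.......................###
..........##########.......................##
...........##########.......................#
...........##########..##....................
...........##########..####..................
...........##########..####..................
...........##########..####.......#..........
...........##########..####.....###..........
...........##########..###......##...........
...........##########.####......##...........
...........##########.####.....###...........
...........####
[... 250 characters left out ...]
..........
.......................#########.............
........................#######..............
........................####.................
.............................................
.............................................
.............................................
.............................................
.............................................
.............................................
.............................................
.............................................
.............................................
.............................................
.............................................
.............................................
```

```bash
python3 -m crank '[{"grip":0.04,"x":0.004,"y":0,"z":0.005,"yaw":0},{"grip":0.04,"x":0.008,"y":0,"z":0.01,"yaw":0},{"grip":0.04,"x":0.01,"y":0,"z":0.01,"yaw":0},{"grip":0.04,"x":0.01,"y":0,"z":0.01,"yaw":0},{"grip":0.04,"x":0.002,"y":0,"z":0.01,"yaw":0}]' 6
python3 -m crank '[{"grip":0.04,"x":-0.007,"y":0,"z":0.0,"yaw":0},{"grip":0.04,"x":-0.015,"y":0,"z":0.007,"yaw":0},{"grip":0.04,"x":-0.015,"y":0,"z":0.015,"yaw":0},{"grip":0.04,"x":-0.015,"y":0,"z":0.022,"yaw":0},{"grip":0.04,"x":-0.015,"y":0,"z":0.029,"yaw":0}]' 6
python3 -m crank '[{"grip":0.04,"x":0,"y":0,"z":0.0,"yaw":0},{"grip":0.04,"x":0,"y":0,"z":0.002,"yaw":0},{"grip":0.04,"x":0,"y":0,"z":0.004,"yaw":0},{"grip":0.04,"x":0,"y":0,"z":0.004,"yaw":0},{"grip":0.04,"x":0,"y":0,"z":0.004,"yaw":0}]' 6
python3 - <<'E'
from h import *
im=grab_frame('side');s=state();print(np.round(s['ee_pos'],1));cv2.imwrite('pics/s12.png',im[:,:,::-1]);M=cv2.inRange(cv2.cvtColor(im,cv2.COLOR_RGB2HSV),(8,60,50),(17,255,255))
c=proj(camera_model('side'),np.array(s['ee_pos'])-[0,0,20]).astype(int);print(c)
for r in M[c[1]-30:c[1]+30:2,c[0]-50:c[0]+40:2]: print(''.join('#' if x else '.' for x in r))
E
```

```text
time_s: 15.43
ee_pos: [631.6, 55.4, 130.3]
ee_rot: [-180.0, -0.1, -179.9]
force: [-0.7, 0.7, -0.4]
gripper_width: 50.0
gripper_force: 6.0
time_s: 15.85
ee_pos: [647.6, 55.4, 99.8]
ee_rot: [-180.0, -0.1, -179.9]
force: [-0.7, 0.2, 0.0]
gripper_width: 49.9
gripper_force: 6.0
time_s: 16.27
ee_pos: [648.3, 55.5, 97.8]
ee_rot: [180.0, 0.0, -179.9]
force: [1.0, -0.3, -1.4]
gripper_width: 50.0
gripper_force: 6.0
[648.3  55.5  97.8]
[347 192]
.........##########.....#................####
.........##########.......................###
.........###########.......................##
..........##########........................#
..........#########..........................
..........#########..........................
..........##########.........................
..........##########...###...................
..........##########...####..................
.........##########....####..................
..........#########....####..................
..........#########....###......##...........
...........########....###......##...........
............####.......###.....###...........
.............#........####...####............
......................###########............
......................###########............
......................###########............
......................###########............
.......................#########.............
........................########.............
.........................#####...............
.........................###.................
.............................................
.............................................
.............................................
.............................................
.............................................
.............................................
.............................................
```

```bash
python3 -m crank '[{"grip":0.04,"x":0,"y":0,"z":0.002,"yaw":0},{"grip":0.04,"x":0,"y":0,"z":0.003,"yaw":0},{"grip":0.04,"x":0,"y":0,"z":0.004,"yaw":0},{"grip":0.04,"x":0,"y":0,"z":0.004,"yaw":0},{"grip":0.04,"x":0,"y":0,"z":0.004,"yaw":0}]' 6
python3 -m crank '[{"grip":0.07,"x":0,"y":0,"z":0,"yaw":0},{"grip":0.07,"x":0,"y":0,"z":0,"yaw":0},{"grip":0.07,"x":0,"y":0,"z":0,"yaw":0},{"grip":0.07,"x":0,"y":0,"z":0,"yaw":0},{"grip":0.07,"x":0,"y":0,"z":0,"yaw":0}]' 6
python3 -m crank '[{"grip":0.07,"x":0,"y":0,"z":-0.01,"yaw":0},{"grip":0.07,"x":0,"y":0,"z":-0.04,"yaw":0},{"grip":0.08,"x":0,"y":0,"z":-0.08,"yaw":0},{"grip":0.08,"x":0.02,"y":0,"z":-0.12,"yaw":0},{"grip":0.08,"x":0.05,"y":0,"z":-0.12,"yaw":0}]' 6
python3 -m crank '[{"grip":0.08,"x":0.04,"y":-0.03,"z":0,"yaw":0},{"grip":0.08,"x":0.07,"y":-0.06,"z":0,"yaw":0},{"grip":0.08,"x":0.1,"y":-0.08,"z":0,"yaw":0},{"grip":0.08,"x":0.11,"y":-0.09,"z":0,"yaw":0},{"grip":0.08,"x":0.11,"y":-0.09,"z":0,"yaw":0}]' 3
python3 - <<'E'
from h import *
im=grab_frame('side');s=state();print(np.round(s['ee_pos'],1));cv2.imwrite('pics/s13.png',im[:,:,::-1]);M=cv2.inRange(cv2.cvtColor(im,cv2.COLOR_RGB2HSV),(8,60,50),(17,255,255))
for r in M[150:220:2,290:400:2]: print(''.join('#' if x else '.' for x in r))
im=grab_frame('top');cv2.imwrite('pics/t13.png',im[:,:,::-1])
for z in(50,125):print([ (o[0].tolist(),o[1].tolist(),float(o[2])) for o in topjars(im,z) if o[0][0]<800])
E
```

```text
time_s: 16.73
ee_pos: [648.2, 55.5, 95.3]
ee_rot: [180.0, 0.1, -179.9]
force: [-3.4, 0.5, 6.8]
gripper_width: 49.7
gripper_force: 6.0
time_s: 17.15
ee_pos: [648.0, 55.5, 93.1]
ee_rot: [180.0, -0.0, -179.9]
force: [-0.5, 0.7, -0.3]
gripper_width: 70.0
gripper_force: 0.0
time_s: 17.57
ee_pos: [603.9, 55.6, 221.5]
ee_rot: [179.9, 0.9, -179.9]
force: [0.5, -0.0, 1.1]
gripper_width: 80.1
gripper_force: 0.0
time_s: 17.98
ee_pos: [485.2, -36.7, 214.7]
ee_rot: [-179.9, -0.0, 179.9]
force: [0.4, 0.1, 0.7]
gripper_width: 79.9
gripper_force: 0.0
[487.4 -35.6 214.7]
.......................................###.##..#.###...
........................................###..######.#..
.........................................###.....#####.
..........................................###...##.####
..........................................####...#..###
............................................###.##...##
.............................................###..#.#.#
..............................................###.#####
...............................................###.###.
...................................
[... 1020 characters left out ...]
......##
............................###......................##
......................................................#
.......................................................
.......................................................
.......................................................
....................................................#..
.....................................................#.
[([675.6, 63.9], [53.2, 51.6], 89.8), ([644.8, 176.4], [53.9, 50.7], 0.2), ([443.3, -157.1], [91.4, 53.1], 1.3), ([431.6, -51.6], [66.4, 51.9], 5.9)]
[([660.4, 57.2], [50.0, 48.5], 89.8), ([631.4, 162.9], [50.6, 47.6], 0.2), ([442.1, -150.5], [85.9, 49.9], 1.3), ([431.1, -51.4], [62.4, 48.8], 5.9)]
```

```bash
python3 -m crank '[{"grip":0.08,"x":0.011,"y":-0.0115,"z":0.03,"yaw":-0.105},{"grip":0.08,"x":0.011,"y":-0.0115,"z":0.07,"yaw":-0.105},{"grip":0.08,"x":0.011,"y":-0.0115,"z":0.11,"yaw":-0.105},{"grip":0.08,"x":0.011,"y":-0.0115,"z":0.13,"yaw":-0.105},{"grip":0.08,"x":0.011,"y":-0.0115,"z":0.13,"yaw":-0.105}]' 3
python3 -m crank '[{"grip":0.08,"x":0,"y":0,"z":0.03,"yaw":0},{"grip":0.08,"x":0,"y":0,"z":0.05,"yaw":0},{"grip":0.08,"x":0,"y":0,"z":0.065,"yaw":0},{"grip":0.08,"x":0,"y":0,"z":0.069,"yaw":0},{"grip":0.08,"x":0,"y":0,"z":0.069,"yaw":0}]' 3
python3 -m crank '[{"grip":0.04,"x":0,"y":0,"z":0,"yaw":0},{"grip":0.04,"x":0,"y":0,"z":0,"yaw":0},{"grip":0.04,"x":0,"y":0,"z":0,"yaw":0},{"grip":0.04,"x":0,"y":0,"z":0,"yaw":0},{"grip":0.04,"x":0,"y":0,"z":0,"yaw":0}]' 3
python3 -m crank '[{"grip":0.04,"x":0,"y":0,"z":0,"yaw":0},{"grip":0.04,"x":0,"y":0,"z":0,"yaw":0},{"grip":0.04,"x":0,"y":0,"z":-0.03,"yaw":0},{"grip":0.04,"x":0,"y":0,"z":-0.07,"yaw":0},{"grip":0.04,"x":0,"y":0,"z":-0.11,"yaw":0}]' 3
python3 -m crank '[{"grip":0.04,"x":0,"y":0,"z":-0.04,"yaw":0},{"grip":0.04,"x":0,"y":0,"z":-0.08,"yaw":0},{"grip":0.04,"x":0,"y":0,"z":-0.1,"yaw":0},{"grip":0.04,"x":0,"y":0,"z":-0.1,"yaw":0},{"grip":0.04,"x":0,"y":0,"z":-0.1,"yaw":0}]' 3
python3 -m crank '[{"grip":0.04,"x":0,"y":0,"z":-0.02,"yaw":0},{"grip":0.04,"x":0,"y":0,"z":0.02,"yaw":0},{"grip":0.04,"x":0,"y":0,"z":-0.02,"yaw":0},{"grip":0.04,"x":0,"y":0,"z":0.02,"yaw":0},{"grip":0.04,"x":0,"y":0,"z":-0.02,"yaw":0}]' 3
python3 -m crank '[{"grip":0.04,"x":0,"y":0,"z":0.01,"yaw":0},{"grip":0.04,"x":0,"y":0,"z":0,"yaw":0},{"grip":0.04,"x":0,"y":0,"z":0,"yaw":0},{"grip":0.04,"x":0,"y":0,"z":0,"yaw":0},{"grip":0.04,"x":0,"y":0,"z":0,"yaw":0}]' 3
python3 - <<'E'
from h import *
look('s14')
s=state();im=cv2.imread('pics/s14.png');M=cv2.inRange(cv2.cvtColor(im,cv2.COLOR_BGR2HSV),(8,60,50),(17,255,255))
c=proj(camera_model('side'),np.array(s['ee_pos'])-[0,0,20]).astype(int);print(c)
for r in M[c[1]-40:c[1]+40:2,c[0]-45:c[0]+50:2]: print(''.join('#' if x else '.' for x in r))
E
```

```text
time_s: 18.5
ee_pos: [474.9, -45.1, 79.2]
ee_rot: [179.9, -0.5, -173.9]
force: [0.3, 0.5, 0.4]
gripper_width: 80.0
gripper_force: 0.0
time_s: 18.92
ee_pos: [478.4, -45.9, 14.6]
ee_rot: [180.0, 0.0, -173.9]
force: [0.2, -0.1, -0.1]
gripper_width: 80.1
gripper_force: 0.0
time_s: 19.33
ee_pos: [477.9, -46.4, 15.2]
ee_rot: [-180.0, 0.1, -173.9]
force: [-0.5, -1.4, 2.7]
gripper_width: 50.1
gripper_force: 3.0
time_s: 19.75
ee_pos: [475.7, -46.0, 124.7]
ee_rot: [179.9, -0.2, -173.9]
force: [1.3, 0.6, -0.9]
gripper_width: 49.9
gripper_force: 3.0
time_s: 20.17
ee_pos: [477.2, -46.3, 224.8]
ee_rot: [-180.0, 0.1, -173.9]
force: [0.2, 0.7, -1.5]
gripper_width: 50.0
gripper_force: 3.0
time_s: 20.58
ee_pos: [450.0, -42.9, 216.8]
ee_rot: [179.1, -3.6, -173.9]
force: [-15.4, 1.6, -12.3]
gripper_width: 50.0
gripper_force: 3.0
time_s: 21.0
ee_pos: [477.9, -46.3, 244.6]
ee_rot: [-180.0, 0.0, -173.9]
force: [-0.2, 0.8, -0.6]
gripper_width: 49.6
gripper_force: 3.0
[477.9 -46.3 249.6] [316 199]
[ 291  173   67   50 1422]
[(np.float64(0.4550591807472799), 55, 23, 6), (np.float64(0.4550696104626635), 60, 26
[... 1369 characters left out ...]
..............
.............############.......................
.............############.......................
..............##########........................
...............########.........................
...................###..........................
................................................
................................................
................................................
................................................
................................................
................................................
................................................
................................................
................................................
```

```bash
cat >> h.py <<'E'
def iou(f,G,yaw,x1,keep=(8,30)):
    "fit tilt,L,s with the mask left of column x1 in the side picture, comparing only rows below the fingers"
    im=cv2.imread('pics/%s.png'%f);m=camera_model('side')
    M=cv2.inRange(cv2.cvtColor(im,cv2.COLOR_BGR2HSV),(8,60,50),(17,255,255))
    p=proj(m,G-[0,0,25]).astype(int);y0=p[1]-2
    M[:,x1:]=0;M[:,:p[0]-45]=0;M[:y0]=0;M[p[1]+50:]=0;M=cv2.morphologyEx(M,cv2.MORPH_CLOSE,np.ones((7,7)))>0
    h=np.radians(yaw);u=np.array([np.cos(h),np.sin(h),0]);v=np.array([-np.sin(h),np.cos(h),0]);z=np.array([0,0,1.]);best=[]
    for t in range(30,111,5):
        r=np.radians(t);a=np.cos(r)*u-np.sin(r)*z;nn=np.sin(r)*u+np.cos(r)*z
        for L in range(8,32,4):
            for s in range(-14,23,4):
                P=np.array([proj(m,G+(90*e-L)*a+sv*v+(sn-s)*nn) for e in(0,1) for sv in(-25,25) for sn in(-25,25)])
                B=np.zeros(M.shape,'uint8');cv2.fillConvexPoly(B,np.round(cv2.convexHull(P.astype('float32'))).astype(int),1);B[:y0]=0;B[:,x1:]=0
                A=M;B=B>0;best.append((round((A&B).sum()/(A|B).sum(),3),t,L,s,'open %d %d low %d up %d'%tuple((np.array([(90-L)*np.cos(r)+(k-s)*np.sin(r) for k in(-25,25)]+[-(90-L)*np.sin(r)+(k-s)*np.cos(r) for k in(-25,25)])))))
    return sorted(best)[-6:]
E
python3 - <<'E'
from h import *
print(*iou('s14',np.array([477.9,-46.3,249.6]),186,334),sep='\n')
print(*iou('s10',np.array([689.8,55.5,240.1]),180,372),sep='\n')
E
```

```text
(np.float64(0.94), 50, 20, -2, 'open 27 65 low -68 up -36')
(np.float64(0.94), 50, 24, -6, 'open 27 66 low -62 up -30')
(np.float64(0.946), 55, 24, -6, 'open 22 63 low -64 up -36')
(np.float64(0.95), 45, 20, 2, 'open 30 65 low -68 up -33')
(np.float64(0.952), 45, 24, -2, 'open 30 65 low -62 up -27')
(np.float64(0.96), 50, 24, -2, 'open 24 63 low -65 up -33')
(np.float64(0.429), 55, 28, 6, 'open 10 51 low -68 up -39')
(np.float64(0.429), 65, 28, -2, 'open 5 50 low -65 up -44')
(np.float64(0.43), 50, 28, 10, 'open 13 51 low -69 up -37')
(np.float64(0.434), 50, 28, 6, 'open 16 54 low -67 up -35')
(np.float64(0.434), 60, 28, 2, 'open 7 50 low -67 up -42')
(np.float64(0.435), 55, 28, 2, 'open 13 54 low -66 up -37')
```

```bash
python3 -m crank '[{"grip":0.04,"x":-0.02,"y":-0.002,"z":0,"yaw":0.02},{"grip":0.04,"x":-0.045,"y":-0.004,"z":0,"yaw":0.05},{"grip":0.04,"x":-0.075,"y":-0.007,"z":0,"yaw":0.08},{"grip":0.04,"x":-0.1,"y":-0.01,"z":0,"yaw":0.1},{"grip":0.04,"x":-0.1145,"y":-0.011,"z":0,"yaw":0.105}]' 5
python3 -m crank '[{"grip":0.04,"x":-0.03,"y":0.001,"z":0,"yaw":0},{"grip":0.04,"x":-0.06,"y":0.001,"z":0,"yaw":0},{"grip":0.04,"x":-0.09,"y":0.001,"z":0,"yaw":0},{"grip":0.04,"x":-0.108,"y":0.001,"z":0,"yaw":0},{"grip":0.04,"x":-0.114,"y":0.001,"z":0,"yaw":0}]' 5
python3 -m crank '[{"grip":0.04,"x":0,"y":0,"z":0.01,"yaw":0},{"grip":0.04,"x":0,"y":0,"z":0.03,"yaw":0},{"grip":0.04,"x":0,"y":0,"z":0.06,"yaw":0},{"grip":0.04,"x":0,"y":0,"z":0.09,"yaw":0},{"grip":0.04,"x":0,"y":0,"z":0.108,"yaw":0}]' 6
python3 -m crank '[{"grip":0.04,"x":0.0,"y":0,"z":0,"yaw":0},{"grip":0.04,"x":0.01,"y":0,"z":0,"yaw":0},{"grip":0.04,"x":0.02,"y":0,"z":0,"yaw":0},{"grip":0.04,"x":0.03,"y":0,"z":0,"yaw":0},{"grip":0.04,"x":0.04,"y":0,"z":0,"yaw":0}]' 6
python3 -m crank '[{"grip":0.04,"x":0.008,"y":0,"z":0,"yaw":0},{"grip":0.04,"x":0.016,"y":0,"z":0,"yaw":0},{"grip":0.04,"x":0.022,"y":0,"z":0,"yaw":0},{"grip":0.04,"x":0.022,"y":0,"z":0,"yaw":0},{"grip":0.04,"x":0.022,"y":0,"z":0,"yaw":0}]' 6
python3 - <<'E'
from h import *
im=grab_frame('side');s=state();print(np.round(s['ee_pos'],1));cv2.imwrite('pics/s15.png',im[:,:,::-1]);M=cv2.inRange(cv2.cvtColor(im,cv2.COLOR_RGB2HSV),(8,60,50),(17,255,255))
c=proj(camera_model('side'),np.array(s['ee_pos'])-[0,0,20]).astype(int);print(c)
for r in M[c[1]-30:c[1]+34:2,c[0]-50:c[0]+40:2]: print(''.join('#' if x else '.' for x in r))
E
```

```text
time_s: 21.47
ee_pos: [595.1, -45.2, 243.9]
ee_rot: [-180.0, 0.1, -180.0]
force: [0.6, 0.1, -0.7]
gripper_width: 49.9
gripper_force: 5.0
time_s: 21.88
ee_pos: [708.9, -43.9, 242.7]
ee_rot: [180.0, -0.0, -179.9]
force: [0.2, 0.3, -2.0]
gripper_width: 49.7
gripper_force: 5.0
time_s: 22.3
ee_pos: [702.9, -43.8, 132.8]
ee_rot: [180.0, -0.3, -179.9]
force: [-0.4, 0.2, -0.5]
gripper_width: 50.2
gripper_force: 6.0
time_s: 22.72
ee_pos: [666.2, -44.1, 138.5]
ee_rot: [-180.0, 0.2, -179.9]
force: [1.2, 0.1, 0.3]
gripper_width: 49.8
gripper_force: 6.0
time_s: 23.13
ee_pos: [643.9, -44.0, 136.8]
ee_rot: [180.0, 0.0, -179.9]
force: [-0.2, 0.0, -0.7]
gripper_width: 49.7
gripper_force: 6.0
[644.2 -44.  136.6]
[365 205]
.##########......####....................#..#
.##########....######.....................###
###########..########......................##
##########...########......................##
.#########...########......................##
..########...########.......#..............##
...#####.....########..###.#................#
...###.......########..#####.................
.............#####
[... 385 characters left out ...]
......####
....................############..........###
.....................###########.............
.....................###########.............
......................#########..............
.......................#######..........#....
........................####.............##..
.............................................
.............................................
.............................................
.............................................
.............................................
.............................................
.............................................
.............................................
.............................................
```

```bash
python3 -m crank '[{"grip":0.04,"x":0.004,"y":0,"z":0.005,"yaw":0},{"grip":0.04,"x":0.008,"y":0,"z":0.01,"yaw":0},{"grip":0.04,"x":0.008,"y":0,"z":0.01,"yaw":0},{"grip":0.04,"x":0.004,"y":0,"z":0.01,"yaw":0},{"grip":0.04,"x":-0.005,"y":0,"z":0.01,"yaw":0}]' 6
python3 -m crank '[{"grip":0.04,"x":-0.008,"y":0,"z":0.0,"yaw":0},{"grip":0.04,"x":-0.014,"y":0,"z":0.007,"yaw":0},{"grip":0.04,"x":-0.014,"y":0,"z":0.014,"yaw":0},{"grip":0.04,"x":-0.014,"y":0,"z":0.021,"yaw":0},{"grip":0.04,"x":-0.014,"y":0,"z":0.027,"yaw":0}]' 6
python3 -m crank '[{"grip":0.04,"x":0,"y":0,"z":0.002,"yaw":0},{"grip":0.04,"x":0,"y":0,"z":0.004,"yaw":0},{"grip":0.04,"x":0,"y":0,"z":0.006,"yaw":0},{"grip":0.04,"x":0,"y":0,"z":0.006,"yaw":0},{"grip":0.04,"x":0,"y":0,"z":0.006,"yaw":0}]' 6
python3 - <<'E'
from h import *
im=grab_frame('side');s=state();print(np.round(s['ee_pos'],1),s['force']);cv2.imwrite('pics/s16.png',im[:,:,::-1]);M=cv2.inRange(cv2.cvtColor(im,cv2.COLOR_RGB2HSV),(8,60,50),(17,255,255))
c=proj(camera_model('side'),np.array(s['ee_pos'])-[0,0,20]).astype(int);print(c)
for r in M[c[1]-30:c[1]+34:2,c[0]-50:c[0]+40:2]: print(''.join('#' if x else '.' for x in r))
E
```

```text
time_s: 23.6
ee_pos: [648.7, -44.0, 126.3]
ee_rot: [180.0, -0.1, -179.9]
force: [1.0, 0.1, -0.7]
gripper_width: 49.9
gripper_force: 6.0
time_s: 24.02
ee_pos: [662.6, -43.9, 98.0]
ee_rot: [180.0, -0.1, -179.9]
force: [-2.7, 0.6, 8.4]
gripper_width: 49.8
gripper_force: 6.0
time_s: 24.43
ee_pos: [663.1, -43.9, 94.5]
ee_rot: [180.0, 0.1, -179.9]
force: [-1.6, -0.2, 6.2]
gripper_width: 50.3
gripper_force: 6.0
[663.1 -43.9  94.5] [-1.94484047 -0.41374343  5.98660826]
[369 212]
########...##########....#..............####.
########...##########....................####
#######....##########.....#...............###
.####......##########........................
..#........##########........................
...........##########........................
...........##########..##...#................
...........##########..###..#................
...........##########..#####.............####
...........##########.#####............######
............#########.#####............######
.............#######..#####............######
..............###.....#####............######
.....................######.....#......######
.....................######...###........###.
.....................######.####.............
....................############.............
....................############.............
....................############......##.....
......................#########.........####.
......................#########..............
.......................######................
........................##...................
.............................................
.............................................
.............................................
.............................................
.............................................
.............................................
.............................................
.............................................
.............................................
```

Jar C touches the deck. I'll release it, retreat and check.

```bash
python3 -m crank '[{"grip":0.07,"x":0,"y":0,"z":0,"yaw":0},{"grip":0.07,"x":0,"y":0,"z":0,"yaw":0},{"grip":0.07,"x":0,"y":0,"z":0,"yaw":0},{"grip":0.07,"x":0,"y":0,"z":0,"yaw":0},{"grip":0.07,"x":0,"y":0,"z":0,"yaw":0}]' 6
python3 -m crank '[{"grip":0.07,"x":0,"y":0,"z":-0.01,"yaw":0},{"grip":0.07,"x":0,"y":0,"z":-0.04,"yaw":0},{"grip":0.08,"x":0,"y":0,"z":-0.08,"yaw":0},{"grip":0.08,"x":0.02,"y":0,"z":-0.12,"yaw":0},{"grip":0.08,"x":0.05,"y":0,"z":-0.12,"yaw":0}]' 6
python3 -m crank '[{"grip":0.08,"x":0.04,"y":-0.03,"z":0,"yaw":0},{"grip":0.08,"x":0.08,"y":-0.06,"z":0,"yaw":0},{"grip":0.08,"x":0.12,"y":-0.09,"z":0,"yaw":0},{"grip":0.08,"x":0.135,"y":-0.115,"z":0,"yaw":0},{"grip":0.08,"x":0.135,"y":-0.115,"z":0,"yaw":0}]' 3
python3 - <<'E'
from h import *
im=grab_frame('side');cv2.imwrite('pics/s17.png',im[:,:,::-1])
im=grab_frame('top');cv2.imwrite('pics/t17.png',im[:,:,::-1])
for z in(50,125):print([ (o[0].tolist(),o[1].tolist(),float(o[2])) for o in topjars(im,z) if o[0][0]<800])
s=state();print(np.round(s['ee_pos'],1))
E
```

```text
time_s: 24.9
ee_pos: [663.1, -44.0, 93.1]
ee_rot: [180.0, -0.0, -179.9]
force: [0.5, -1.1, 0.1]
gripper_width: 69.9
gripper_force: 0.0
time_s: 25.32
ee_pos: [619.0, -44.5, 221.5]
ee_rot: [-179.9, 1.0, -179.9]
force: [0.9, -0.4, 1.5]
gripper_width: 79.6
gripper_force: 0.0
time_s: 25.73
ee_pos: [474.5, -161.9, 214.6]
ee_rot: [-179.9, -0.1, 179.9]
force: [-0.4, 0.3, -0.9]
gripper_width: 80.4
gripper_force: 0.0
[([682.0, -41.0], [50.6, 51.3], 89.3), ([675.6, 63.9], [53.2, 51.6], 89.8), ([644.8, 175.1], [53.9, 53.1], 0.4), ([423.1, -159.7], [49.5, 51.8], 89.5)]
[([666.4, -41.4], [47.6, 48.2], 89.3), ([660.4, 57.2], [50.0, 48.5], 89.8), ([631.4, 161.7], [50.7, 49.9], 0.4), ([423.1, -152.9], [46.5, 48.7], 89.5)]
[ 477.4 -160.6  214.6]
```

```bash
python3 -m crank '[{"grip":0.08,"x":0.0015,"y":0.001,"z":0.03,"yaw":-0.02},{"grip":0.08,"x":0.0015,"y":0.001,"z":0.07,"yaw":-0.02},{"grip":0.08,"x":0.0015,"y":0.001,"z":0.11,"yaw":-0.02},{"grip":0.08,"x":0.0015,"y":0.001,"z":0.13,"yaw":-0.02},{"grip":0.08,"x":0.0015,"y":0.001,"z":0.13,"yaw":-0.02}]' 3
python3 -m crank '[{"grip":0.08,"x":0,"y":0,"z":0.03,"yaw":0},{"grip":0.08,"x":0,"y":0,"z":0.05,"yaw":0},{"grip":0.08,"x":0,"y":0,"z":0.065,"yaw":0},{"grip":0.08,"x":0,"y":0,"z":0.068,"yaw":0},{"grip":0.08,"x":0,"y":0,"z":0.068,"yaw":0}]' 3
python3 -m crank '[{"grip":0.04,"x":0,"y":0,"z":0,"yaw":0},{"grip":0.04,"x":0,"y":0,"z":0,"yaw":0},{"grip":0.04,"x":0,"y":0,"z":0,"yaw":0},{"grip":0.04,"x":0,"y":0,"z":0,"yaw":0},{"grip":0.04,"x":0,"y":0,"z":0,"yaw":0}]' 3
python3 -m crank '[{"grip":0.04,"x":0,"y":0,"z":0,"yaw":0},{"grip":0.04,"x":0,"y":0,"z":0,"yaw":0},{"grip":0.04,"x":0,"y":0,"z":-0.03,"yaw":0},{"grip":0.04,"x":0,"y":0,"z":-0.07,"yaw":0},{"grip":0.04,"x":0,"y":0,"z":-0.11,"yaw":0}]' 3
python3 -m crank '[{"grip":0.04,"x":0,"y":0,"z":-0.04,"yaw":0},{"grip":0.04,"x":0,"y":0,"z":-0.08,"yaw":0},{"grip":0.04,"x":0,"y":0,"z":-0.1,"yaw":0},{"grip":0.04,"x":0,"y":0,"z":-0.1,"yaw":0},{"grip":0.04,"x":0,"y":0,"z":-0.1,"yaw":0}]' 3
python3 -m crank '[{"grip":0.04,"x":0,"y":0,"z":-0.02,"yaw":0},{"grip":0.04,"x":0,"y":0,"z":0.02,"yaw":0},{"grip":0.04,"x":0,"y":0,"z":-0.02,"yaw":0},{"grip":0.04,"x":0,"y":0,"z":0.02,"yaw":0},{"grip":0.04,"x":0,"y":0,"z":-0.02,"yaw":0}]' 3
python3 -m crank '[{"grip":0.04,"x":0,"y":0,"z":0.01,"yaw":0},{"grip":0.04,"x":0,"y":0,"z":0,"yaw":0},{"grip":0.04,"x":0,"y":0,"z":0,"yaw":0},{"grip":0.04,"x":0,"y":0,"z":0,"yaw":0},{"grip":0.04,"x":0,"y":0,"z":0,"yaw":0}]' 3
python3 - <<'E'
from h import *
s=state();im=grab_frame('side');cv2.imwrite('pics/s18.png',im[:,:,::-1]);M=cv2.inRange(cv2.cvtColor(im,cv2.COLOR_RGB2HSV),(8,60,50),(17,255,255))
c=proj(camera_model('side'),np.array(s['ee_pos'])-[0,0,20]).astype(int);print(c)
for r in M[c[1]-40:c[1]+40:2,c[0]-45:c[0]+50:2]: print(''.join('#' if x else '.' for x in r))
print(*iou('s18',np.array(s['ee_pos'])+[0,0,5],181.1,c[0]+22),sep='\n')
E
```

```text
time_s: 26.25
ee_pos: [474.8, -156.0, 79.2]
ee_rot: [179.8, -0.5, -178.7]
force: [-0.6, -0.3, 0.2]
gripper_width: 80.0
gripper_force: 0.0
time_s: 26.67
ee_pos: [478.3, -157.9, 15.9]
ee_rot: [180.0, 0.0, -178.7]
force: [0.8, 0.1, -0.5]
gripper_width: 79.9
gripper_force: 0.0
time_s: 27.08
ee_pos: [477.4, -158.5, 16.2]
ee_rot: [-180.0, 0.1, -178.8]
force: [0.4, 0.2, 2.9]
gripper_width: 50.0
gripper_force: 2.8
time_s: 27.5
ee_pos: [475.5, -157.7, 125.5]
ee_rot: [179.9, -0.2, -178.8]
force: [0.6, -0.3, -1.8]
gripper_width: 49.7
gripper_force: 3.0
time_s: 27.92
ee_pos: [476.9, -158.2, 225.8]
ee_rot: [-180.0, 0.1, -178.8]
force: [1.0, -0.1, -2.5]
gripper_width: 50.1
gripper_force: 3.0
time_s: 28.33
ee_pos: [451.3, -149.0, 217.4]
ee_rot: [178.6, -3.5, -178.8]
force: [-13.2, 5.4, -13.3]
gripper_width: 50.1
gripper_force: 3.0
time_s: 28.75
ee_pos: [477.5, -158.4, 245.6]
ee_rot: [-180.0, 0.0, -178.8]
force: [0.3, -0.2, -2.5]
gripper_width: 49.6
gripper_force: 3.0
[339 229]
..............##................................
................................................
.........................
[... 1489 characters left out ...]
....
................................................
................................................
................................................
................................................
................................................
................................................
................................................
(np.float64(0.93), 60, 20, 6, 'open 8 51 low -76 up -51')
(np.float64(0.93), 65, 20, 2, 'open 5 50 low -74 up -53')
(np.float64(0.931), 55, 24, 6, 'open 12 53 low -71 up -43')
(np.float64(0.932), 65, 24, 2, 'open 3 48 low -71 up -50')
(np.float64(0.937), 60, 24, 6, 'open 6 49 low -72 up -47')
(np.float64(0.949), 60, 24, 2, 'open 9 52 low -70 up -45')
```

```bash
python3 -m crank '[{"grip":0.04,"x":-0.02,"y":0.001,"z":0,"yaw":0.01},{"grip":0.04,"x":-0.045,"y":0.002,"z":0,"yaw":0.02},{"grip":0.04,"x":-0.075,"y":0.003,"z":0,"yaw":0.02},{"grip":0.04,"x":-0.1,"y":0.004,"z":0,"yaw":0.02},{"grip":0.04,"x":-0.112,"y":0.005,"z":0,"yaw":0.02}]' 5
python3 -m crank '[{"grip":0.04,"x":-0.03,"y":0.002,"z":0,"yaw":0},{"grip":0.04,"x":-0.06,"y":0.004,"z":0,"yaw":0},{"grip":0.04,"x":-0.09,"y":0.006,"z":0,"yaw":0},{"grip":0.04,"x":-0.106,"y":0.007,"z":0,"yaw":0},{"grip":0.04,"x":-0.111,"y":0.007,"z":0,"yaw":0}]' 5
python3 -m crank '[{"grip":0.04,"x":0,"y":0,"z":0.01,"yaw":0},{"grip":0.04,"x":0,"y":0,"z":0.03,"yaw":0},{"grip":0.04,"x":0,"y":0,"z":0.06,"yaw":0},{"grip":0.04,"x":0,"y":0,"z":0.09,"yaw":0},{"grip":0.04,"x":0,"y":0,"z":0.103,"yaw":0}]' 6
python3 -m crank '[{"grip":0.04,"x":0.0,"y":0,"z":0,"yaw":0},{"grip":0.04,"x":0.01,"y":0,"z":0,"yaw":0},{"grip":0.04,"x":0.02,"y":0,"z":0,"yaw":0},{"grip":0.04,"x":0.03,"y":0,"z":0,"yaw":0},{"grip":0.04,"x":0.04,"y":0,"z":0,"yaw":0}]' 6
python3 -m crank '[{"grip":0.04,"x":0.005,"y":0,"z":0,"yaw":0},{"grip":0.04,"x":0.01,"y":0,"z":0,"yaw":0},{"grip":0.04,"x":0.014,"y":0,"z":0.005,"yaw":0},{"grip":0.04,"x":0.018,"y":0,"z":0.01,"yaw":0},{"grip":0.04,"x":0.018,"y":0,"z":0.01,"yaw":0}]' 6
python3 - <<'E'
from h import *
im=grab_frame('side');s=state();print(np.round(s['ee_pos'],1));cv2.imwrite('pics/s19.png',im[:,:,::-1]);M=cv2.inRange(cv2.cvtColor(im,cv2.COLOR_RGB2HSV),(8,60,50),(17,255,255))
c=proj(camera_model('side'),np.array(s['ee_pos'])-[0,0,20]).astype(int);print(c)
for r in M[c[1]-30:c[1]+34:2,c[0]-50:c[0]+40:2]: print(''.join('#' if x else '.' for x in r))
E
```

```text
time_s: 29.22
ee_pos: [591.8, -150.7, 244.8]
ee_rot: [180.0, 0.1, -179.9]
force: [-0.1, -0.3, -1.6]
gripper_width: 50.1
gripper_force: 5.0
time_s: 29.63
ee_pos: [702.3, -143.2, 243.7]
ee_rot: [180.0, -0.0, -179.9]
force: [-0.9, -0.2, -1.3]
gripper_width: 50.1
gripper_force: 5.0
time_s: 30.05
ee_pos: [695.7, -143.4, 137.7]
ee_rot: [179.9, -0.5, -180.0]
force: [-0.4, 0.4, -1.7]
gripper_width: 50.0
gripper_force: 6.0
time_s: 30.47
ee_pos: [659.4, -144.1, 144.1]
ee_rot: [-180.0, 0.2, -179.9]
force: [0.5, -0.3, -1.5]
gripper_width: 50.0
gripper_force: 6.0
time_s: 30.88
ee_pos: [640.4, -143.7, 131.3]
ee_rot: [180.0, -0.1, -179.9]
force: [-0.1, 0.5, -0.1]
gripper_width: 49.7
gripper_force: 6.0
[ 640.9 -143.7  131.6]
[384 229]
...##################.....#..............####
....#################......................##
.....################.......................#
......####...########........................
.......#.....########........................
.............#######.........................
.............#######....##...................
.............#######...###....#..............
...
[... 400 characters left out ...]
..........
.....................############............
......................###########............
......................###########............
.......................##########............
........................#######..............
.........................####................
..........................#..................
.............................................
.............................................
.............................................
.............................................
.............................................
.............................................
.............................................
.............................................
```

```bash
python3 -m crank '[{"grip":0.04,"x":-0.009,"y":0,"z":0.0,"yaw":0},{"grip":0.04,"x":-0.018,"y":0,"z":0.007,"yaw":0},{"grip":0.04,"x":-0.026,"y":0,"z":0.015,"yaw":0},{"grip":0.04,"x":-0.026,"y":0,"z":0.024,"yaw":0},{"grip":0.04,"x":-0.026,"y":0,"z":0.032,"yaw":0}]' 6
python3 -m crank '[{"grip":0.04,"x":0,"y":0,"z":0.002,"yaw":0},{"grip":0.04,"x":0,"y":0,"z":0.004,"yaw":0},{"grip":0.04,"x":0,"y":0,"z":0.006,"yaw":0},{"grip":0.04,"x":0,"y":0,"z":0.006,"yaw":0},{"grip":0.04,"x":0,"y":0,"z":0.006,"yaw":0}]' 6
python3 - <<'E'
from h import *
im=grab_frame('side');s=state();print(np.round(s['ee_pos'],1),s['force']);cv2.imwrite('pics/s20.png',im[:,:,::-1]);M=cv2.inRange(cv2.cvtColor(im,cv2.COLOR_RGB2HSV),(8,60,50),(17,255,255))
c=proj(camera_model('side'),np.array(s['ee_pos'])-[0,0,20]).astype(int);print(c)
for r in M[c[1]-30:c[1]+34:2,c[0]-50:c[0]+40:2]: print(''.join('#' if x else '.' for x in r))
E
```

```text
time_s: 31.35
ee_pos: [667.8, -143.6, 98.9]
ee_rot: [180.0, -0.1, -179.9]
force: [-2.8, -0.1, 8.6]
gripper_width: 49.6
gripper_force: 6.0
time_s: 31.77
ee_pos: [667.2, -143.6, 94.9]
ee_rot: [180.0, -0.0, -179.9]
force: [-1.8, 1.0, 6.1]
gripper_width: 49.7
gripper_force: 6.0
[ 667.2 -143.6   94.9] [-2.6749404   1.25954302  5.62104157]
[390 234]
...######.###########...................#####
...###....###########....................###.
..........###########......................##
..........###########.......................#
..........###########........................
..........###########....#...................
..........###########..###...................
..........###########..###....#..............
..........###########.#####..................
...........#########...#####.................
............#######...######.................
.............####.....######.................
.............##.......#####..................
.....................######..................
.....................######....##............
.....................######..####............
.....................############............
....................############.............
.....................###########.............
......................##########.............
.......................########..............
........................#####................
.........................#...................
.............................................
.............................................
.............................................
.............................................
.............................................
.............................................
.............................................
.............................................
.............................................
```

```bash
python3 -m crank '[{"grip":0.07,"x":0,"y":0,"z":0,"yaw":0},{"grip":0.07,"x":0,"y":0,"z":0,"yaw":0},{"grip":0.07,"x":0,"y":0,"z":0,"yaw":0},{"grip":0.07,"x":0,"y":0,"z":0,"yaw":0},{"grip":0.07,"x":0,"y":0,"z":0,"yaw":0}]' 6
python3 -m crank '[{"grip":0.07,"x":0,"y":0,"z":-0.01,"yaw":0},{"grip":0.07,"x":0,"y":0,"z":-0.04,"yaw":0},{"grip":0.08,"x":0,"y":0,"z":-0.08,"yaw":0},{"grip":0.08,"x":0.02,"y":0,"z":-0.12,"yaw":0},{"grip":0.08,"x":0.05,"y":0,"z":-0.12,"yaw":0}]' 6
python3 -m crank '[{"grip":0.06,"x":0.04,"y":0,"z":0,"yaw":0},{"grip":0.06,"x":0.08,"y":0,"z":0,"yaw":0},{"grip":0.06,"x":0.12,"y":0,"z":0,"yaw":0},{"grip":0.06,"x":0.16,"y":0,"z":0,"yaw":0},{"grip":0.06,"x":0.2,"y":0,"z":0,"yaw":0}]' 3
python3 -m crank '[{"grip":0.06,"x":0.01,"y":-0.04,"z":0,"yaw":-0.04},{"grip":0.06,"x":0.018,"y":-0.08,"z":0,"yaw":-0.075},{"grip":0.06,"x":0.018,"y":-0.12,"z":0,"yaw":-0.075},{"grip":0.06,"x":0.018,"y":-0.16,"z":0,"yaw":-0.075},{"grip":0.06,"x":0.018,"y":-0.194,"z":0,"yaw":-0.075}]' 3
python3 - <<'E'
from h import *
snap('side','s21');snap('top','t21')
a=cv2.imread('pics/s21.png');b=cv2.imread('pics/t21.png')
cv2.imwrite('pics/m21.png',np.hstack([cv2.resize(a[100:370,230:430],(400,540)),cv2.resize(b[150:420,215:415],(400,540))]))
for z in(125,):print([ (o[0].tolist(),o[1].tolist(),float(o[2])) for o in topjars(b[:,:,::-1],z) if o[0][0]<800])
s=state();print(np.round(s['ee_pos'],1),np.round(s['ee_rot'],1))
E
```

```text
time_s: 32.23
ee_pos: [667.6, -143.7, 93.9]
ee_rot: [180.0, -0.0, -179.9]
force: [-0.1, -1.0, -0.3]
gripper_width: 69.9
gripper_force: 0.0
time_s: 32.65
ee_pos: [623.3, -144.8, 222.7]
ee_rot: [-179.8, 0.9, -179.9]
force: [0.2, -0.2, 1.2]
gripper_width: 79.8
gripper_force: 0.0
time_s: 33.07
ee_pos: [415.9, -143.9, 215.1]
ee_rot: [-180.0, 0.1, -179.9]
force: [-0.1, -0.7, 0.7]
gripper_width: 60.0
gripper_force: 0.0
time_s: 33.48
ee_pos: [399.6, -340.7, 215.6]
ee_rot: [-179.9, 0.1, -175.7]
force: [-0.3, -0.3, -0.4]
gripper_width: 59.6
gripper_force: 0.0
[([679.8, -133.0], [50.0, 48.3], 89.3), ([666.4, -41.4], [47.6, 48.2], 89.3), ([660.4, 57.2], [50.3, 48.2], 89.3), ([631.4, 161.7], [50.7, 49.9], 0.4)]
[ 400.  -342.7  214.8] [-1.798e+02  1.000e-01 -1.759e+02]
```

View pics/m21.png

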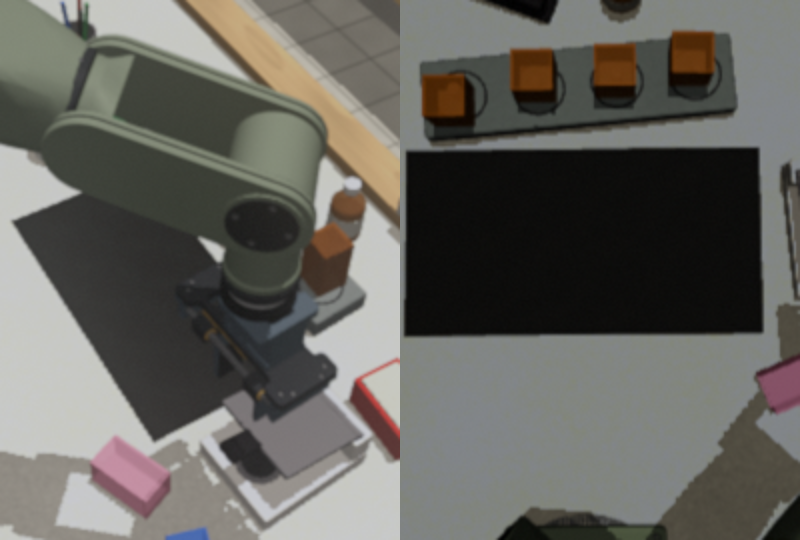

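All four jars are upside down on their pegs (right panel (444,96), (532,70), (615,65), (692,53)). Left panel: the gripper is above the cover's tab. Next I'll descend and pinch the tab.

```bash
python3 -m crank '[{"grip":0.06,"x":0,"y":0,"z":0.03,"yaw":0},{"grip":0.06,"x":0,"y":0,"z":0.06,"yaw":0},{"grip":0.06,"x":0,"y":0,"z":0.08,"yaw":0},{"grip":0.06,"x":0,"y":0,"z":0.08,"yaw":0},{"grip":0.06,"x":0,"y":0,"z":0.08,"yaw":0}]' 10
python3 -m crank '[{"grip":0.06,"x":0,"y":0,"z":0.01,"yaw":0},{"grip":0.06,"x":0,"y":0,"z":0.025,"yaw":0},{"grip":0.06,"x":0,"y":0,"z":0.035,"yaw":0},{"grip":0.06,"x":0,"y":0,"z":0.035,"yaw":0},{"grip":0.06,"x":0,"y":0,"z":0.035,"yaw":0}]' 10
python3 -m crank '[{"grip":0.02,"x":0,"y":0,"z":0,"yaw":0},{"grip":0.02,"x":0,"y":0,"z":0,"yaw":0},{"grip":0.02,"x":0,"y":0,"z":0,"yaw":0},{"grip":0.02,"x":0,"y":0,"z":0,"yaw":0},{"grip":0.02,"x":0,"y":0,"z":0,"yaw":0}]' 10
python3 -m crank '[{"grip":0.02,"x":0,"y":0,"z":0,"yaw":0},{"grip":0.02,"x":0,"y":0,"z":0,"yaw":0},{"grip":0.02,"x":0,"y":0,"z":0,"yaw":0},{"grip":0.02,"x":0,"y":0,"z":0,"yaw":0},{"grip":0.02,"x":0,"y":0,"z":0,"yaw":0}]' 10
```

```text
time_s: 34.0
ee_pos: [399.8, -337.2, 134.5]
ee_rot: [179.9, -0.0, -175.6]
force: [-0.2, -0.5, 0.9]
gripper_width: 60.0
gripper_force: 0.0
time_s: 34.42
ee_pos: [400.2, -338.0, 99.7]
ee_rot: [-180.0, 0.0, -175.6]
force: [-0.0, 0.4, -0.1]
gripper_width: 60.0
gripper_force: 0.0
time_s: 34.83
ee_pos: [400.1, -338.2, 99.7]
ee_rot: [-180.0, 0.0, -175.6]
force: [-0.0, -0.5, -0.6]
gripper_width: 29.7
gripper_force: 0.0
time_s: 35.25
ee_pos: [400.1, -338.2, 99.5]
ee_rot: [-180.0, 0.0, -175.6]
force: [0.8, -0.5, 1.0]
gripper_width: 19.7
gripper_force: 0.4
```

Run:
```python
from h import *
m=camera_model('side')
for X in[(400,-338,104),(400,-338,90),(380,-339.5,107),(400,-338,76)]:print(X,proj(m,X).round(1))
snap('side','s22');w=grab_frame('wrist')[:,:,::-1]
a=cv2.imread('pics/s22.png')
cv2.imwrite('pics/m22.png',np.hstack([cv2.resize(a[255:375,310:430],(400,400),interpolation=2),cv2.resize(w,(400,300)) if 0 else cv2.copyMakeBorder(cv2.resize(w,(400,300)),0,100,0,0,0)]))
```

```text
(400, -338, 104) [349.5 322.9]
(400, -338, 90) [349.2 325.7]
(380, -339.5, 107) [343.  326.5]
(400, -338, 76) [348.9 328.4]
```

View pics/m22.png

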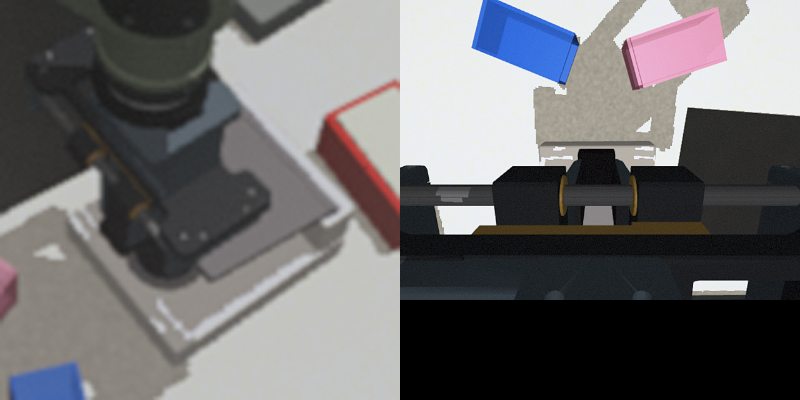

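Run:
```python
from h import *
im=grab_frame('wrist');cv2.imwrite('pics/w23.png',im[:,:,::-1]);m=camera_model('wrist')
print(-np.array(m['R']).T@np.array(m['t']).ravel())
for z in(70,80,90,100,110):
    print(z,back(m,(288,240),z).round(),back(m,(342,240),z).round())
for X in[(400,-338,85.7),(416,-338,85.7),(384,-338,85.7)]:print(proj(m,X).round())
g=im[200:380:6,240:400:6].sum(2)//3
for r in g:print(' '.join('%3d'%v for v in r))
```

```text
[ 334.5792804  -344.40403485  288.77503224]
70 [ 389. -358.   70.] [ 386. -325.   70.]
80 [ 386. -358.   80.] [ 384. -326.   80.]
90 [ 384. -357.   90.] [ 382. -326.   90.]
100 [ 381. -356.  100.] [ 379. -327.  100.]
110 [ 379. -356.  110.] [ 377. -328.  110.]
[319. 267.]
[317. 292.]
[321. 241.]
158 158 160 160 158 167 156 163 156 158 155 156 156 168 155 158 157 156 156 153 157 160 158 151 155 245 238
163 161 152 169 157 156 162 163 153 158 155 148 157 157 162 159 165 160 157 147 158 168 156 160 241 239 237
159 156 160 157 154 151 153 164 160 163 147 153 161 161 157 152 157 155 159 157 162 154 159 161 155 144 145
166 160 158 161 160 163 159 159 156 162 152 154 165 149 164 157 152 156 161 154 160 161 166 156 152 156 161
161 163 169 161 161 159 154 156 166 158 157 166 162 154 162 169 157 162 158 156 166 159 156 159 160 154 161
 89  97  99  97 100  97  97  96  98  93  97  94  97  96  96  93  95  96  96  99  94  95  99 102  95  94  98
170 165 244 250 215 170 172 167 179 179 178 179 180 182 184 184 182 172 175 173 176 171 173 216 215 242 242
178 173 170 170 180 172 174 174  14   5  10  18
[... 1736 characters left out ...]
 134 135 137  14  28  32  32  15  46  49  33  34  39
 31  28  31  65   2  29  29  29  20  84 137 137 132 136 137 136 135   3  26  25  17  23  60   8  34  30  27
 23  35  30  17  20  34  33  35  32 128 134 136 136 136 139 137 134   0  30  35  34  18  17   9  26  27  35
 37  34  37  15  11  35  32  32  36 142 133 137 136 129 136 136 140  20  30  26  26  19  57  55  50  56  53
 52  50  49  53  48  50  51  52  55  49  46  42  51  49  53  47  52  56  48  52  48  49  48  51  51  55  52
 54  48  60  51  55  52  48  53  53  46  52  51  46  52  52  52  53  54  49  47  53  57  50  55  52  50  51
 57  54  47  49  43  50  47  47  44  50  47  47  48  48  54  51  45  48  49  48  51  39  55  52  46  48  56
```

Wrist view: the tab end is at composite (597,155), centred, yet the fingers closed to 20 mm without holding it. I'll open, raise, and measure the tab numerically from there.

```bash
python3 -m crank '[{"grip":0.06,"x":0,"y":0,"z":0,"yaw":0},{"grip":0.06,"x":0,"y":0,"z":0,"yaw":0},{"grip":0.06,"x":0,"y":0,"z":0,"yaw":0},{"grip":0.06,"x":0,"y":0,"z":0,"yaw":0},{"grip":0.06,"x":0,"y":0,"z":0,"yaw":0}]' 10
python3 - <<'E'
from h import *
im=grab_frame('wrist');cv2.imwrite('pics/w24.png',im[:,:,::-1]);
g=im.sum(2)//3
for v in range(228,300,4):print(v,''.join('#' if x<28 else '+' if x<70 else '.' for x in g[v,200:440:2]))
E
python3 -m crank '[{"grip":0.08,"x":0,"y":0,"z":-0.04,"yaw":0},{"grip":0.08,"x":0,"y":0,"z":-0.08,"yaw":0},{"grip":0.08,"x":0.0,"y":0,"z":-0.1,"yaw":0},{"grip":0.08,"x":0.0,"y":0,"z":-0.1,"yaw":0},{"grip":0.08,"x":0.0,"y":0,"z":-0.1,"yaw":0}]' 10
python3 - <<'E'
from h import *
im=grab_frame('wrist');cv2.imwrite('pics/w25.png',im[:,:,::-1]);m=camera_model('wrist')
g=im.sum(2)//3
for v in range(180,330,4):print(v,''.join('#' if x<28 else '+' if x<70 else '-' if x<140 else '.' for x in g[v,200:440:2]))
for X in[(384,-354,113),(384,-324,113),(381,-354,84),(381,-324,84)]:print(proj(m,X).round())
im=grab_frame('side');cv2.imwrite('pics/s25.png',im[:,:,::-1]);m=camera_model('side')
g=im.sum(2)//3
for v in range(300,350,2):print(v,''.join('#' if x<28 else '+' if x<60 else '-' if x<110 else '.' for x in g[v,320:400:1]))
E
```

```text
time_s: 35.82
ee_pos: [399.9, -338.0, 99.3]
ee_rot: [180.0, -0.0, -175.6]
force: [-0.1, -0.1, -0.3]
gripper_width: 50.7
gripper_force: 0.0
228 ........................................................................................................................
232 ........................................................................................................................
236 ........................................................................................................................
240 ...........................................############################.................................................
244 ...........................................#############################................................................
248 ..........................................##############################................................................
252 ..........................................+#############################................................................
256 ..........................+#++............+#############################..........
[... 7651 characters left out ...]
....--..............
334 ..................--........----++++++++++++++++--...........--.................
336 ...................---........----+++++++++++++-----.....--.....................
338 .....................---........-------+++-------..-----......................-.
340 ......................---..........-----------.............................--...
342 ........................---.............................................--......
344 ..........................--.........................................--.........
346 ...........................---....................................--............
348 .............................--................................--...............
```

Run:
```python
from h import *
m2=camera_model('wrist'); 
R=np.array(m2['R']);c2=-R.T@np.array(m2['t']).ravel();print('cam2',c2.round(1),state()['ee_pos'])
print(R.round(3).tolist(),np.array(m2['intrinsics']).round(1).tolist())
c1=c2+np.array([0,0,99.4-200.3])   # same orientation, 100.9 mm lower
m1=dict(m2);m1['t']=-R@c1
P=lambda m:np.array(m['intrinsics'])@np.c_[np.array(m['R']),np.array(m['t']).ravel()]
for a,b in(((286,240),(298,209)),((344,240),(336.5,209)),((315,240),(317,209))):
    X=cv2.triangulatePoints(P(m1),P(m2),np.array(a,float).reshape(2,1),np.array(b,float).reshape(2,1)).ravel();X=X[:3]/X[3];print(X.round(1),proj(m1,X).round(1),proj(m2,X).round(1))
for z in (80,90,100,105,110,115):print(z,back(m1,(315,240),z).round(),back(m2,(317,209),z).round(),'edge',back(m2,(317,263),z).round())
```

```text
cam2 [ 334.1 -344.   387.5] [ 399.16140216 -337.36785543  197.99856499]
[[-0.074, 0.997, 0.003], [0.97, 0.072, 0.234], [0.233, 0.02, -0.972]] [[359.5, 0.0, 316.9], [0.0, 359.5, 240.1], [0.0, 0.0, 1.0]]
[ 375.3 -354.8  119.7] [286.9 240.3] [297.4 208.8]
[ 374.9 -325.9  111.1] [345.8 239.6] [335.3 209.3]
[ 374.8 -340.8  117. ] [316.3 240.1] [316.2 208.9]
80 [ 384. -341.   80.] [ 380. -340.   80.] edge [ 429. -336.   80.]
90 [ 381. -341.   90.] [ 379. -340.   90.] edge [ 426. -336.   90.]
100 [ 379. -341.  100.] [ 377. -340.  100.] edge [ 423. -337.  100.]
105 [ 378. -341.  105.] [ 377. -340.  105.] edge [ 421. -337.  105.]
110 [ 376. -341.  110.] [ 376. -340.  110.] edge [ 420. -337.  110.]
115 [ 375. -341.  115.] [ 375. -340.  115.] edge [ 418. -337.  115.]
```

```bash
python3 -m crank '[{"grip":0.06,"x":0.006,"y":-0.001,"z":0.04,"yaw":0},{"grip":0.06,"x":0.006,"y":-0.001,"z":0.08,"yaw":0},{"grip":0.06,"x":0.006,"y":-0.001,"z":0.1,"yaw":0},{"grip":0.06,"x":0.006,"y":-0.001,"z":0.109,"yaw":0},{"grip":0.06,"x":0.006,"y":-0.001,"z":0.109,"yaw":0}]' 10
python3 -m crank '[{"grip":0.02,"x":0,"y":0,"z":0,"yaw":0},{"grip":0.02,"x":0,"y":0,"z":0,"yaw":0},{"grip":0.02,"x":0,"y":0,"z":0,"yaw":0},{"grip":0.02,"x":0,"y":0,"z":0,"yaw":0},{"grip":0.02,"x":0,"y":0,"z":0,"yaw":0}]' 10
python3 -m crank '[{"grip":0.02,"x":0,"y":0,"z":0,"yaw":0},{"grip":0.02,"x":0,"y":0,"z":0,"yaw":0},{"grip":0.02,"x":0,"y":0,"z":0,"yaw":0},{"grip":0.02,"x":0,"y":0,"z":0,"yaw":0},{"grip":0.02,"x":0,"y":0,"z":0,"yaw":0}]' 10
```

```text
time_s: 36.8
ee_pos: [392.2, -337.8, 87.1]
ee_rot: [179.7, -0.3, -175.6]
force: [-0.1, -0.4, 0.4]
gripper_width: 60.4
gripper_force: 0.0
time_s: 37.22
ee_pos: [394.6, -340.0, 91.4]
ee_rot: [-179.9, 0.1, -175.6]
force: [0.2, -4.0, 0.8]
gripper_width: 30.0
gripper_force: 10.4
time_s: 37.63
ee_pos: [394.4, -340.0, 90.7]
ee_rot: [-179.9, 0.0, -175.6]
force: [0.3, -2.6, 1.3]
gripper_width: 29.9
gripper_force: 10.0
```

The tab is now gripped (30.0 mm). I'll swing it up along the arc.

```bash
python3 -m crank '[{"grip":0.02,"x":-0.004,"y":-0.002,"z":-0.019,"yaw":0},{"grip":0.02,"x":-0.010,"y":-0.002,"z":-0.037,"yaw":0},{"grip":0.02,"x":-0.018,"y":-0.002,"z":-0.054,"yaw":0},{"grip":0.02,"x":-0.0285,"y":-0.002,"z":-0.0705,"yaw":0},{"grip":0.02,"x":-0.041,"y":-0.002,"z":-0.085,"yaw":0}]' 10
python3 -m crank '[{"grip":0.02,"x":-0.014,"y":0,"z":-0.013,"yaw":0},{"grip":0.02,"x":-0.029,"y":0,"z":-0.0245,"yaw":0},{"grip":0.02,"x":-0.046,"y":0,"z":-0.034,"yaw":0},{"grip":0.02,"x":-0.064,"y":0,"z":-0.041,"yaw":0},{"grip":0.02,"x":-0.0795,"y":0,"z":-0.046,"yaw":0}]' 10
python3 -m crank '[{"grip":0.02,"x":0,"y":0,"z":0,"yaw":0},{"grip":0.02,"x":0,"y":0,"z":0,"yaw":0},{"grip":0.02,"x":0,"y":0,"z":0,"yaw":0},{"grip":0.02,"x":0,"y":0,"z":0,"yaw":0},{"grip":0.02,"x":0,"y":0,"z":0,"yaw":0}]' 10
python3 - <<'E'
from h import *
im=grab_frame('side');cv2.imwrite('pics/s26.png',im[:,:,::-1])
g=im.sum(2)//3
for v in range(230,350,4):print(v,''.join('#' if x<28 else '+' if x<60 else '-' if x<110 else '.' for x in g[v,320:440:2]))
E
```

```text
time_s: 38.05
ee_pos: [436.3, -336.6, 174.8]
ee_rot: [179.8, 0.1, -175.7]
force: [6.1, 1.1, -8.8]
gripper_width: 29.6
gripper_force: 10.0
time_s: 38.47
ee_pos: [514.2, -330.2, 219.2]
ee_rot: [179.7, -0.2, -175.6]
force: [0.3, 1.0, -9.7]
gripper_width: 29.5
gripper_force: 10.0
time_s: 38.88
ee_pos: [513.1, -330.5, 219.1]
ee_rot: [179.7, -0.1, -175.7]
force: [2.5, 5.1, -11.2]
gripper_width: 29.6
gripper_force: 10.0
230 +++++++++......-++-..++++--.++++++++++++++++++++++------....
234 ++++++++++-......-++---.-+-..-+++++++++------++------+......
238 ++++++++++++.......-++-...-+++++++++++-++--------++++.......
242 ++++++++++++++.......-++-.-++++++++++++++++--++++++++.......
246 +++++++++++++++-.......-#+-.+++-++++++++++++++++++++-.......
250 +++++++++++++++++........-++--.-+--++++++++++++++++---..-...
254 ++++++++++++++++++-........-++--+++-+++++++--++-------------
258 ++++++++++++++++++++.........-++++++++++++++----------------
262 +++++++++++++++++++++-.....-...+++++++++--+++-------------+-
266 +++++++++++++++++++++++-...---.++++...+----++---------+++-..
270 +++++++++++++++++++++++++...+
[... 566 characters left out ...]
......................----..--+++--------.........
310 +++-........................++....----..--+----------.......
314 -............................-++....----..----..------......
318 ....................-++........-+-....----..--...-------..--
322 ................--+++++-.........--.....---........---------
326 ......-.......--++++++++--................--.........-----..
330 ........-.....--+++++++++-..................................
334 .........-.....--+++++++--..................................
338 ...........-....---------...................................
342 ............--......................-.......................
346 ..............-.............................................
```

```bash
python3 -m crank '[{"grip":0.02,"x":-0.018,"y":0,"z":0.001,"yaw":0},{"grip":0.02,"x":-0.035,"y":0,"z":0,"yaw":0},{"grip":0.02,"x":-0.054,"y":0,"z":0.001,"yaw":0},{"grip":0.02,"x":-0.071,"y":0,"z":0.004,"yaw":0},{"grip":0.02,"x":-0.0876,"y":0,"z":0.009,"yaw":0}]' 10
python3 -m crank '[{"grip":0.02,"x":0,"y":0,"z":0,"yaw":0},{"grip":0.02,"x":0,"y":0,"z":0,"yaw":0},{"grip":0.02,"x":0,"y":0,"z":0,"yaw":0},{"grip":0.02,"x":0,"y":0,"z":0,"yaw":0},{"grip":0.02,"x":0,"y":0,"z":0,"yaw":0}]' 10
```

```text
time_s: 39.35
ee_pos: [601.2, -323.4, 214.3]
ee_rot: [179.8, 0.0, -175.7]
force: [-1.1, 8.7, 3.5]
gripper_width: 29.9
gripper_force: 10.0
time_s: 39.77
ee_pos: [601.7, -323.4, 214.0]
ee_rot: [179.8, 0.2, -175.7]
force: [2.5, 7.3, 2.0]
gripper_width: 29.6
gripper_force: 10.0
```

```bash
python3 -m crank '[{"grip":0.06,"x":0,"y":0,"z":0,"yaw":0},{"grip":0.06,"x":0,"y":0,"z":0,"yaw":0},{"grip":0.06,"x":0,"y":0,"z":0,"yaw":0},{"grip":0.06,"x":0,"y":0,"z":0,"yaw":0},{"grip":0.06,"x":0,"y":0,"z":0,"yaw":0}]' 10
python3 -m crank '[{"grip":0.06,"x":0,"y":0,"z":-0.02,"yaw":0},{"grip":0.06,"x":0,"y":0,"z":-0.05,"yaw":0},{"grip":0.06,"x":0,"y":0,"z":-0.07,"yaw":0},{"grip":0.06,"x":0,"y":0,"z":-0.07,"yaw":0},{"grip":0.06,"x":0,"y":0,"z":-0.07,"yaw":0}]' 10
python3 -m crank '[{"grip":0.05,"x":0.03,"y":0,"z":0,"yaw":0},{"grip":0.05,"x":0.07,"y":0,"z":0,"yaw":0},{"grip":0.05,"x":0.11,"y":0,"z":0,"yaw":0},{"grip":0.05,"x":0.15,"y":0,"z":0,"yaw":0},{"grip":0.05,"x":0.19,"y":0,"z":0,"yaw":0}]' 20
python3 -m crank '[{"grip":0.05,"x":0.03,"y":0.04,"z":0,"yaw":0},{"grip":0.05,"x":0.03,"y":0.08,"z":0,"yaw":0},{"grip":0.05,"x":0.03,"y":0.12,"z":0,"yaw":0},{"grip":0.05,"x":0.03,"y":0.16,"z":0,"yaw":0},{"grip":0.05,"x":0.03,"y":0.2,"z":0,"yaw":0}]' 20
python3 - <<'E'
from h import *
snap('side','s27');snap('top','t27')
a=cv2.imread('pics/s27.png');b=cv2.imread('pics/t27.png')
cv2.imwrite('pics/m27.png',np.hstack([cv2.resize(a[230:370,310:450],(400,400),interpolation=2),cv2.resize(b[200:310,395:505],(400,400),interpolation=2)]))
print(np.round(state()['ee_pos'],1),np.round(state()['ee_rot'],1))
E
```

```text
time_s: 40.18
ee_pos: [601.2, -326.4, 212.6]
ee_rot: [-180.0, -0.0, -175.7]
force: [0.9, 0.1, 1.0]
gripper_width: 58.7
gripper_force: 0.0
time_s: 40.6
ee_pos: [602.0, -326.3, 283.7]
ee_rot: [-179.9, 0.1, -175.7]
force: [-0.6, 1.1, -1.0]
gripper_width: 60.4
gripper_force: 0.0
time_s: 41.02
ee_pos: [409.6, -339.4, 280.3]
ee_rot: [179.9, -0.2, -175.6]
force: [0.4, -1.7, 0.2]
gripper_width: 49.8
gripper_force: 0.0
time_s: 41.43
ee_pos: [365.3, -141.6, 280.9]
ee_rot: [179.9, -0.1, -175.8]
force: [0.9, -0.1, -0.1]
gripper_width: 49.9
gripper_force: 0.0
[ 365.1 -138.4  281.3] [ 1.798e+02 -1.000e-01 -1.753e+02]
```

View pics/m27.png

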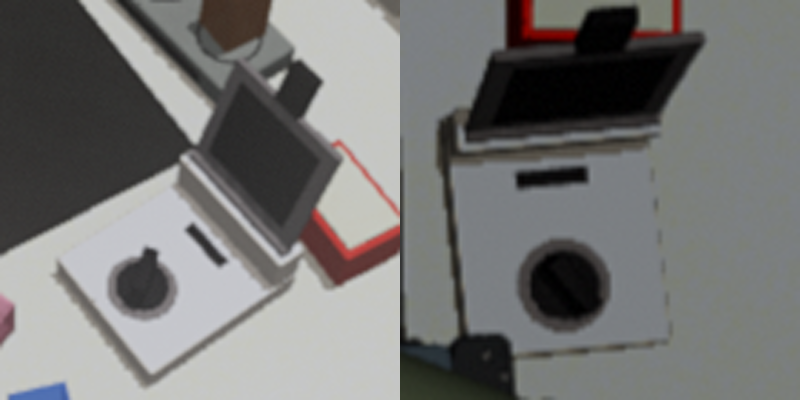

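Run:
```python
from h import *
mt,ms=camera_model('top'),camera_model('side')
P=lambda m:np.array(m['intrinsics'])@np.c_[np.array(m['R']),np.array(m['t']).ravel()]
T=lambda p:np.array([(p[0]-400)/3.636+395,p[1]/3.636+200]);S=lambda p:np.array([p[0]/2.857+310,p[1]/2.857+230])
def tri(a,b):
    X=cv2.triangulatePoints(P(mt),P(ms),T(a).reshape(2,1),S(b).reshape(2,1)).ravel();X=X[:3]/X[3]
    return X.round(1),(proj(mt,X)-T(a)).round(1)
print('free L',tri((495,52),(237,65)));print('free R',tri((703,36),(340,158)))
print('hinge L',tri((467,136),(190,155)));print('hinge R',tri((657,126),(288,250)))
print('tab end',tri((610,10),(310,75)))
print('knob top',back(mt,T((565,285)),37),'side',back(ms,S((142,286)),37))
# predicted free corners for angles
H=np.array([549,-326.5,78]);y=np.radians(4.3);x=np.array([np.cos(y),np.sin(y),0]);yy=np.array([-np.sin(y),np.cos(y),0])
for a in(100,105,110,115,120):
    r=np.radians(a);d=-np.cos(r)*x+np.sin(r)*np.array([0,0,1]);print(a,(H+125*d+65*yy).round(),(H+125*d-65*yy).round(), 'top px',((proj(mt,H+125*d+65*yy)-[395,200])*3.636+[400,0]).round(),((proj(mt,H+125*d-65*yy)-[395,200])*3.636+[400,0]).round(),'side',((proj(ms,H+125*d+65*yy)-[310,230])*2.857).round(),((proj(ms,H+125*d-65*yy)-[310,230])*2.857).round())
```

```text
free L (array([ 576.6, -261.9,  181.8]), array([-0.5,  0.9]))
free R (array([ 585.4, -387.7,  192. ]), array([-0.,  0.]))
hinge L (array([ 536.4, -263.7,   71.4]), array([-0.1,  0.2]))
hinge R (array([ 545. , -391.4,   80.5]), array([ 0.8, -1.4]))
tab end (array([ 597.1, -323.6,  224.2]), array([ 0. , -0.1]))
knob top [ 436.61279231 -334.59239609   37.        ] side [ 434.51573455 -339.48060036   37.        ]
100 [ 566. -260.  201.] [ 576. -390.  201.] top px [497.  68.] [711.  50.] side [231.  55.] [334. 159.]
105 [ 576. -259.  199.] [ 586. -389.  199.] top px [494.  52.] [708.  33.] side [240.  51.] [343. 154.]
110 [ 587. -258.  195.] [ 597. -388.  195.] top px [491.  35.] [705.  17.] side [249.  48.] [352. 150.]
115 [ 597. -258.  191.] [ 607. -387.  191.] top px [489.  20.] [701.   2.] side [257.  46.] [360. 147.]
120 [ 606. -257.  186.] [ 616. -387.  186.] top px [485.   6.] [696. -12.] side [264.  44.] [367. 145.]
```

Side and top views: the cover stands at about 108–110° (its free edge from top (495,52) to (703,36)). The knob disc is at top (565,285), about (436,-335), with the bar running diagonally as described. I'll move over the knob with the jaws across the bar.

```bash
python3 -m crank '[{"grip":0.05,"x":-0.01,"y":-0.04,"z":0,"yaw":-0.12},{"grip":0.05,"x":-0.02,"y":-0.08,"z":0,"yaw":-0.24},{"grip":0.05,"x":-0.03,"y":-0.12,"z":0,"yaw":-0.36},{"grip":0.05,"x":-0.045,"y":-0.16,"z":0,"yaw":-0.48},{"grip":0.05,"x":-0.056,"y":-0.2,"z":0,"yaw":-0.6}]' 20
python3 -m crank '[{"grip":0.05,"x":0,"y":0,"z":0.03,"yaw":0},{"grip":0.05,"x":0,"y":0,"z":0.07,"yaw":0},{"grip":0.05,"x":0,"y":0,"z":0.11,"yaw":0},{"grip":0.05,"x":0,"y":0,"z":0.13,"yaw":0},{"grip":0.05,"x":0,"y":0,"z":0.13,"yaw":0}]' 20
python3 -m crank '[{"grip":0.05,"x":0,"y":0,"z":0,"yaw":0},{"grip":0.05,"x":0,"y":0,"z":0,"yaw":0},{"grip":0.05,"x":0,"y":0,"z":0,"yaw":0},{"grip":0.05,"x":0,"y":0,"z":0,"yaw":0},{"grip":0.05,"x":0,"y":0,"z":0,"yaw":0}]' 20
```

```text
time_s: 41.95
ee_pos: [463.0, -254.1, 274.1]
ee_rot: [-177.4, -3.7, -149.8]
force: [-0.7, 0.1, 0.1]
gripper_width: 50.1
gripper_force: 0.0
time_s: 42.37
ee_pos: [453.2, -258.2, 140.2]
ee_rot: [-178.1, -4.0, -149.6]
force: [0.2, -0.1, -0.1]
gripper_width: 49.9
gripper_force: 0.0
time_s: 42.78
ee_pos: [458.3, -259.8, 147.9]
ee_rot: [-177.3, -3.5, -149.7]
force: [-0.7, 0.5, 0.5]
gripper_width: 50.2
gripper_force: 0.0
```

```bash
python3 -m crank '[{"grip":0.05,"x":0,"y":0,"z":-0.02,"yaw":0.12},{"grip":0.05,"x":0,"y":0,"z":-0.05,"yaw":0.24},{"grip":0.05,"x":0,"y":0,"z":-0.09,"yaw":0.36},{"grip":0.05,"x":0,"y":0,"z":-0.1,"yaw":0.48},{"grip":0.05,"x":0,"y":0,"z":-0.1,"yaw":0.6}]' 20
python3 -m crank '[{"grip":0.05,"x":0,"y":0,"z":0,"yaw":0.12},{"grip":0.05,"x":0,"y":0,"z":0,"yaw":0.24},{"grip":0.05,"x":0,"y":0,"z":0,"yaw":0.36},{"grip":0.05,"x":0,"y":0,"z":0,"yaw":0.48},{"grip":0.05,"x":0,"y":0,"z":0,"yaw":0.6}]' 20
python3 -c "
from h import *
print(np.round(state()['qpos'],1))"
```

```text
time_s: 43.2
ee_pos: [462.9, -253.3, 251.4]
ee_rot: [-175.6, -0.9, 175.7]
force: [-0.3, -0.3, -0.4]
gripper_width: 50.0
gripper_force: 0.0
time_s: 43.62
ee_pos: [460.8, -252.5, 247.1]
ee_rot: [-175.8, 1.2, 141.4]
force: [-0.2, 0.3, 0.4]
gripper_width: 50.0
gripper_force: 0.0
[-27.   12.   91.2  -4.5  76.5 -77.3]
```

```bash
python3 -m crank '[{"grip":0.05,"x":0,"y":0,"z":0,"yaw":0.12},{"grip":0.05,"x":0,"y":0,"z":0,"yaw":0.24},{"grip":0.05,"x":0,"y":0,"z":0,"yaw":0.36},{"grip":0.05,"x":0,"y":0,"z":0,"yaw":0.48},{"grip":0.05,"x":0,"y":0,"z":0,"yaw":0.6}]' 20
python3 -m crank '[{"grip":0.05,"x":0,"y":0,"z":0,"yaw":0.12},{"grip":0.05,"x":0,"y":0,"z":0,"yaw":0.24},{"grip":0.05,"x":0,"y":0,"z":0,"yaw":0.36},{"grip":0.05,"x":0,"y":0,"z":0,"yaw":0.48},{"grip":0.05,"x":0,"y":0,"z":0,"yaw":0.6}]' 20
python3 -m crank '[{"grip":0.05,"x":0,"y":0,"z":0,"yaw":0.12},{"grip":0.05,"x":0,"y":0,"z":0,"yaw":0.24},{"grip":0.05,"x":0,"y":0,"z":0,"yaw":0.36},{"grip":0.05,"x":0,"y":0,"z":0,"yaw":0.48},{"grip":0.05,"x":0,"y":0,"z":0,"yaw":0.59}]' 20
python3 -m crank '[{"grip":0.05,"x":0,"y":0,"z":0,"yaw":0},{"grip":0.05,"x":0,"y":0,"z":0,"yaw":0},{"grip":0.05,"x":0,"y":0,"z":0,"yaw":0},{"grip":0.05,"x":0,"y":0,"z":0,"yaw":0},{"grip":0.05,"x":0,"y":0,"z":0,"yaw":0}]' 20
python3 - <<'E'
from h import *
from scipy.spatial.transform import Rotation as Ro
s=state();R=Ro.from_euler('xyz',s['ee_rot'],degrees=True).as_matrix();p=np.array(s['ee_pos']);print(R[:,2].round(3),s['qpos'].round() if hasattr(s['qpos'],'round') else s['qpos'])
for z in(120,54):print(z,(R.T@(np.array([436,-335.5,z])-p)).round(1))
E
```

```text
time_s: 44.03
ee_pos: [460.8, -252.5, 247.1]
ee_rot: [-177.2, 3.4, 107.1]
force: [0.8, -0.3, 0.4]
gripper_width: 49.9
gripper_force: 0.0
time_s: 44.45
ee_pos: [460.8, -252.5, 247.1]
ee_rot: [-179.6, 4.4, 72.6]
force: [-0.0, 0.5, -0.6]
gripper_width: 50.3
gripper_force: 0.0
time_s: 44.87
ee_pos: [460.9, -252.5, 247.1]
ee_rot: [177.9, 3.8, 38.7]
force: [0.0, 0.7, 0.1]
gripper_width: 50.1
gripper_force: 0.0
time_s: 45.28
ee_pos: [460.7, -252.5, 246.4]
ee_rot: [178.0, 3.9, 39.1]
force: [0.3, -0.4, 0.0]
gripper_width: 50.1
gripper_force: 0.0
[-0.03  -0.07  -0.997] [-27.  12.  91.  -4.  76.  25.]
120 [-62.8  44.2 132.6]
54 [-58.3  41.9 198.4]
```

```bash
python3 -m crank '[{"grip":0.05,"x":-0.02,"y":0.014,"z":0.03,"yaw":0},{"grip":0.05,"x":-0.035,"y":0.025,"z":0.06,"yaw":0},{"grip":0.05,"x":-0.05,"y":0.035,"z":0.09,"yaw":0},{"grip":0.05,"x":-0.063,"y":0.044,"z":0.12,"yaw":0},{"grip":0.05,"x":-0.063,"y":0.044,"z":0.133,"yaw":0}]' 20
python3 -m crank '[{"grip":0.05,"x":0,"y":0,"z":0,"yaw":0},{"grip":0.05,"x":0,"y":0,"z":0,"yaw":0},{"grip":0.05,"x":0,"y":0,"z":0,"yaw":0},{"grip":0.05,"x":0,"y":0,"z":0,"yaw":0},{"grip":0.05,"x":0,"y":0,"z":0,"yaw":0}]' 20
python3 - <<'E'
from h import *
from scipy.spatial.transform import Rotation as Ro
s=state();R=Ro.from_euler('xyz',s['ee_rot'],degrees=True).as_matrix();p=np.array(s['ee_pos']);print(p.round(1),s['ee_rot'])
print((R.T@(np.array([436,-335.5,54])-p)).round(1))
im=grab_frame('wrist');m=camera_model('wrist');g=im.sum(2)//3
for v in range(150,300,5):print(v,''.join('#' if x<28 else '+' if x<70 else '-' if x<140 else '.' for x in g[v,200:440:3]))
for X in[(436,-335.5,67),(436+17,-335.5+14,67),(436-17,-335.5-14,67),(436,-335.5,37)]:print(X,proj(m,X).round())
E
```

```text
time_s: 45.7
ee_pos: [433.0, -336.7, 115.9]
ee_rot: [178.3, 4.0, 39.0]
force: [0.2, 1.1, -0.3]
gripper_width: 50.0
gripper_force: 0.0
time_s: 46.12
ee_pos: [436.6, -335.5, 121.0]
ee_rot: [177.8, 3.8, 39.1]
force: [0.2, -0.4, -0.4]
gripper_width: 50.2
gripper_force: 0.0
[ 436.6 -335.5  121. ] [177.82728682   3.83808266  39.09157579]
[ 4.1 -2.9 66.8]
150 ++.................................................-++++++++#...........-----...
155 +.....................................................++++++++#...........-----.
160 ........................................................-++++++++-...........---
165 ..........................................................-++++++++............-
170 .............................................................#++++..............
175 ...............................................................+#...............
180 ................................................................................
185 ................................................................................
190 ......-..........................................................
[... 1220 characters left out ...]
....+++++###+.........---+##+###-+-...........+###++++#...............
270 ###.........++++++####+.............#+#+##..............+####++++++.........####
275 ###.......-++++++######.............----................######++++++........####
280 +##......#++++++#######.................................#######++++++#......##++
285 +++....+++++++#########........-........................########+++++++-....++++
290 +++..-++++++++#########.................................#########++++++++...++++
295 ++++++#++#++++##+##++##-+---+---+-----------------------####++###+#++#+++++-++++
(436, -335.5, 67) [312. 245.]
(453, -321.5, 67) [312. 214.]
(419, -349.5, 67) [313. 274.]
(436, -335.5, 37) [311. 233.]
```

```bash
python3 -m crank '[{"grip":0.05,"x":0.001,"y":-0.001,"z":0.02,"yaw":0},{"grip":0.05,"x":0.002,"y":-0.002,"z":0.04,"yaw":0},{"grip":0.05,"x":0.004,"y":-0.003,"z":0.055,"yaw":0},{"grip":0.05,"x":0.004,"y":-0.003,"z":0.066,"yaw":0},{"grip":0.05,"x":0.004,"y":-0.003,"z":0.066,"yaw":0}]' 20
python3 -m crank '[{"grip":0.005,"x":0,"y":0,"z":0,"yaw":0},{"grip":0.005,"x":0,"y":0,"z":0,"yaw":0},{"grip":0.005,"x":0,"y":0,"z":0,"yaw":0},{"grip":0.005,"x":0,"y":0,"z":0,"yaw":0},{"grip":0.005,"x":0,"y":0,"z":0,"yaw":0}]' 20
python3 -m crank '[{"grip":0.005,"x":0,"y":0,"z":0,"yaw":0},{"grip":0.005,"x":0,"y":0,"z":0,"yaw":0},{"grip":0.005,"x":0,"y":0,"z":0,"yaw":0},{"grip":0.005,"x":0,"y":0,"z":0,"yaw":0},{"grip":0.005,"x":0,"y":0,"z":0,"yaw":0}]' 20
```

```text
time_s: 46.58
ee_pos: [433.7, -334.1, 51.7]
ee_rot: [178.2, 3.9, 39.1]
force: [-0.7, -1.1, -0.2]
gripper_width: 50.0
gripper_force: 0.0
time_s: 47.0
ee_pos: [435.1, -335.4, 54.0]
ee_rot: [177.9, 3.9, 39.0]
force: [-0.3, -0.3, 0.5]
gripper_width: 19.4
gripper_force: 0.0
time_s: 47.42
ee_pos: [434.8, -335.2, 53.3]
ee_rot: [178.0, 3.9, 39.0]
force: [0.7, 0.1, 0.6]
gripper_width: 5.4
gripper_force: 0.0
```

```bash
python3 -m crank '[{"grip":0.04,"x":0,"y":0,"z":0,"yaw":0},{"grip":0.04,"x":0,"y":0,"z":0,"yaw":0},{"grip":0.04,"x":0,"y":0,"z":0,"yaw":0},{"grip":0.04,"x":0,"y":0,"z":0,"yaw":0},{"grip":0.04,"x":0,"y":0,"z":0,"yaw":0}]' 20
python3 -m crank '[{"grip":0.04,"x":0,"y":0,"z":0.002,"yaw":0},{"grip":0.04,"x":0,"y":0,"z":0.003,"yaw":0},{"grip":0.04,"x":0,"y":0,"z":0.004,"yaw":0},{"grip":0.04,"x":0,"y":0,"z":0.004,"yaw":0},{"grip":0.04,"x":0,"y":0,"z":0.004,"yaw":0}]' 20
python3 - <<'E'
from h import *
im=grab_frame('wrist');m=camera_model('wrist');g=im.sum(2)//3
cv2.imwrite('pics/w30.png',im[:,:,::-1])
for v in range(180,300,5):print(v,''.join('#' if x<22 else '+' if x<70 else '-' if x<140 else '.' for x in g[v,200:440:3]))
for X in[(436,-335.5,67),(436+17,-335.5+14,67),(436-17,-335.5-14,67),(436,-335.5,37)]:print(X,proj(m,X).round())
E
```

```text
time_s: 47.83
ee_pos: [434.8, -335.2, 53.3]
ee_rot: [178.0, 3.9, 39.0]
force: [-0.1, 0.9, 0.4]
gripper_width: 35.4
gripper_force: 0.0
time_s: 48.25
ee_pos: [434.6, -335.5, 49.1]
ee_rot: [178.0, 3.9, 39.1]
force: [0.1, 1.1, -0.3]
gripper_width: 39.8
gripper_force: 0.0
180 .....................................................................-+++++++#..
185 ........................................................................+++++...
190 ......-...................................................................-.....
195 ................................................................................
200 ................................................................................
205 ................................................................................
210 ................................................................................
215 ..................................-......-----+.................................
220 ...................................---...----------.............................
225 ............................+---------+--------------..........
[... 627 characters left out ...]
.......-+++++###-#############+#######+###+###+++++-..................
270 +#+##+###.......++++++####-+++####+###+####+######++#####+++++#......-++++#+###+
275 ##+######.....-++++++##+##-#####+#+###+####+#####+######+#++++++-....-####+##+##
280 #+####++#-...+++++++######-+++#+######+#############+##+###+++++++...+#++##+####
285 ##+##+++++.-+++++++##+####---#+##########+##+######+-######+++++++#..+++++######
290 ++##+++++++++++++++#+#####----#+##############+#+#---#######+++++++++++++-+###+#
295 #+##--++++++++++++++++#+++-++++++++++++##+++++#+++++++##++++++++++++++++++-##+++
(436, -335.5, 67) [318. 286.]
(453, -321.5, 67) [317. 245.]
(419, -349.5, 67) [318. 325.]
(436, -335.5, 37) [316. 265.]
```

```bash
python3 -m crank '[{"grip":0.04,"x":0,"y":0,"z":0.002,"yaw":0},{"grip":0.04,"x":0,"y":0,"z":0.003,"yaw":0},{"grip":0.04,"x":0,"y":0,"z":0.004,"yaw":0},{"grip":0.04,"x":0,"y":0,"z":0.004,"yaw":0},{"grip":0.04,"x":0,"y":0,"z":0.004,"yaw":0}]' 20
python3 -m crank '[{"grip":0.005,"x":0,"y":0,"z":0,"yaw":0},{"grip":0.005,"x":0,"y":0,"z":0,"yaw":0},{"grip":0.005,"x":0,"y":0,"z":0,"yaw":0},{"grip":0.005,"x":0,"y":0,"z":0,"yaw":0},{"grip":0.005,"x":0,"y":0,"z":0,"yaw":0}]' 20
python3 -m crank '[{"grip":0.005,"x":0,"y":0,"z":0,"yaw":0},{"grip":0.005,"x":0,"y":0,"z":0,"yaw":0},{"grip":0.005,"x":0,"y":0,"z":0,"yaw":0},{"grip":0.005,"x":0,"y":0,"z":0,"yaw":0},{"grip":0.005,"x":0,"y":0,"z":0,"yaw":0}]' 20
```

```text
time_s: 48.72
ee_pos: [434.5, -335.7, 45.2]
ee_rot: [178.0, 3.9, 39.0]
force: [-0.3, -0.2, -1.1]
gripper_width: 40.0
gripper_force: 0.0
time_s: 49.13
ee_pos: [436.0, -337.4, 45.6]
ee_rot: [177.7, 3.9, 39.1]
force: [3.1, -4.1, -1.9]
gripper_width: 13.7
gripper_force: 20.1
time_s: 49.55
ee_pos: [436.0, -337.4, 45.6]
ee_rot: [177.7, 3.9, 39.1]
force: [2.7, -4.9, -3.3]
gripper_width: 13.8
gripper_force: 20.0
```

```bash
python3 - <<'E'
from h import *
b=grab_frame('top');print([ (o[0].tolist(),o[1].tolist()) for o in topjars(b,125) if o[0][0]<800])
E
python3 -m crank '[{"grip":0.005,"x":0,"y":0.001,"z":0,"yaw":0.12},{"grip":0.005,"x":0,"y":0.002,"z":0,"yaw":0.24},{"grip":0.005,"x":0,"y":0.002,"z":0,"yaw":0.36},{"grip":0.005,"x":0,"y":0.002,"z":0,"yaw":0.48},{"grip":0.005,"x":0,"y":0.002,"z":0,"yaw":0.6}]' 25
python3 -m crank '[{"grip":0.005,"x":0,"y":0,"z":0,"yaw":0.12},{"grip":0.005,"x":0,"y":0,"z":0,"yaw":0.24},{"grip":0.005,"x":0,"y":0,"z":0,"yaw":0.36},{"grip":0.005,"x":0,"y":0,"z":0,"yaw":0.48},{"grip":0.005,"x":0,"y":0,"z":0,"yaw":0.58}]' 25
python3 -m crank '[{"grip":0.005,"x":0,"y":0,"z":0,"yaw":0.03},{"grip":0.005,"x":0,"y":0,"z":0,"yaw":0.06},{"grip":0.005,"x":0,"y":0,"z":0,"yaw":0.06},{"grip":0.005,"x":0,"y":0,"z":0,"yaw":0.06},{"grip":0.005,"x":0,"y":0,"z":0,"yaw":0.06}]' 25
python3 -c "
from h import *
s=state();print(np.round(s['torque'],3),np.round(s['ee_rot'],1))"
```

```text
[([679.8, -133.0], [50.0, 48.3]), ([666.4, -41.4], [47.6, 48.2]), ([660.4, 57.2], [50.3, 48.2]), ([631.4, 161.8], [50.6, 50.0])]
time_s: 50.02
ee_pos: [436.0, -337.8, 45.5]
ee_rot: [176.1, 2.0, 4.4]
force: [1.8, -1.6, -0.5]
gripper_width: 13.4
gripper_force: 25.2
time_s: 50.43
ee_pos: [435.8, -338.0, 45.6]
ee_rot: [175.6, -0.4, -28.7]
force: [-0.1, -3.6, -0.6]
gripper_width: 13.6
gripper_force: 25.0
time_s: 50.85
ee_pos: [435.8, -338.0, 45.6]
ee_rot: [175.6, -0.7, -31.8]
force: [0.2, -4.7, 0.8]
gripper_width: 13.7
gripper_force: 24.9
[-0.735  0.465  0.442] [175.6  -0.7 -31.8]
```

```bash
python3 -m crank '[{"grip":0.005,"x":0,"y":0,"z":0,"yaw":0.03},{"grip":0.005,"x":0,"y":0,"z":0,"yaw":0.06},{"grip":0.005,"x":0,"y":0,"z":0,"yaw":0.06},{"grip":0.005,"x":0,"y":0,"z":0,"yaw":0.06},{"grip":0.005,"x":0,"y":0,"z":0,"yaw":0.06}]' 25
python3 -c "
from h import *
s=state();print(np.round(s['torque'],3),np.round(s['ee_rot'],1))"
python3 -m crank '[{"grip":0.04,"x":0,"y":0,"z":0,"yaw":0},{"grip":0.04,"x":0,"y":0,"z":0,"yaw":0},{"grip":0.05,"x":0,"y":0,"z":0,"yaw":0},{"grip":0.05,"x":0,"y":0,"z":0,"yaw":0},{"grip":0.05,"x":0,"y":0,"z":0,"yaw":0}]' 25
python3 -m crank '[{"grip":0.05,"x":0,"y":0,"z":-0.01,"yaw":0},{"grip":0.05,"x":0,"y":0,"z":-0.03,"yaw":0},{"grip":0.05,"x":0,"y":0,"z":-0.07,"yaw":0},{"grip":0.05,"x":0,"y":0,"z":-0.11,"yaw":0},{"grip":0.05,"x":0,"y":0,"z":-0.15,"yaw":0}]' 25
python3 -c "
from h import *
from scipy.spatial.transform import Rotation as Ro
s=state();print(np.round(s['torque'],3));R=Ro.from_euler('xyz',s['ee_rot'],degrees=True).as_matrix();print((R.T@np.array([-80,120,40])).round(1))"
```

```text
time_s: 51.27
ee_pos: [435.8, -338.0, 45.6]
ee_rot: [175.6, -0.9, -35.2]
force: [-1.1, -5.0, -0.0]
gripper_width: 14.1
gripper_force: 25.5
[-0.883  0.536  0.784] [175.6  -0.9 -35.2]
time_s: 51.68
ee_pos: [435.2, -336.4, 45.1]
ee_rot: [175.8, -0.8, -35.4]
force: [-0.2, 0.2, -0.5]
gripper_width: 44.9
gripper_force: 0.3
time_s: 52.1
ee_pos: [439.5, -325.2, 196.6]
ee_rot: [175.8, -0.7, -35.4]
force: [0.5, -0.2, -0.6]
gripper_width: 50.1
gripper_force: 0.0
[ 0.023  0.112 -0.056]
[-134.2  -48.4  -45.4]
```

```bash
python3 -m crank '[{"grip":0.05,"x":-0.03,"y":-0.01,"z":-0.01,"yaw":0},{"grip":0.05,"x":-0.06,"y":-0.02,"z":-0.02,"yaw":0},{"grip":0.05,"x":-0.09,"y":-0.03,"z":-0.03,"yaw":0},{"grip":0.05,"x":-0.12,"y":-0.045,"z":-0.04,"yaw":0},{"grip":0.05,"x":-0.155,"y":-0.06,"z":-0.045,"yaw":0}]' 25
python3 -m crank '[{"grip":0.05,"x":0,"y":0,"z":0,"yaw":0},{"grip":0.05,"x":0,"y":0,"z":0,"yaw":0},{"grip":0.05,"x":0,"y":0,"z":0,"yaw":0},{"grip":0.05,"x":0,"y":0,"z":0,"yaw":0},{"grip":0.05,"x":0,"y":0,"z":0,"yaw":0}]' 25
python3 - <<'E'
from h import *
for n,o in(('top','t27_full'),('side','s27_full')):
    a=grab_frame(n).astype(int);b=cv2.imread('pics/%s.png'%o)[:,:,::-1].astype(int)
    k,c=((slice(262,295),slice(424,457)),(slice(200,245),slice(410,485))) if n=='top' else ((slice(316,345),slice(345,375)),(slice(250,320),slice(370,432)))
    for nm,r in(('knob',k),('cover',c)):
        d=np.abs(a[r]-b[r]).max(2);print(n,nm,'mean diff',d.mean().round(2),'max',d.max(),'px>25',(d>25).sum())
    if n=='top':print([(o[0].tolist(),o[1].tolist()) for o in topjars(a.astype('uint8'),125) if o[0][0]<800])
s=state();print(np.round(s['ee_pos'],1),np.round(s['force'],1),s['time_s'])
E
```

```text
time_s: 52.52
ee_pos: [349.2, -183.7, 234.1]
ee_rot: [175.8, -0.9, -35.4]
force: [1.1, 0.8, 0.6]
gripper_width: 50.1
gripper_force: 0.0
time_s: 52.93
ee_pos: [350.3, -185.8, 232.6]
ee_rot: [175.7, -0.8, -35.4]
force: [-0.5, -0.3, 0.2]
gripper_width: 50.3
gripper_force: 0.0
top knob mean diff 1.85 max 95 px>25 3
top cover mean diff 1.57 max 5 px>25 0
[([679.8, -133.1], [50.0, 48.2]), ([666.4, -41.4], [47.6, 48.2]), ([660.4, 57.2], [50.0, 48.5]), ([631.4, 161.7], [50.7, 49.9])]
side knob mean diff 1.48 max 4 px>25 0
side cover mean diff 1.54 max 6 px>25 0
[ 350.2 -185.8  232.5] [-0.3 -0.8  0.2] 53.0333
```

```bash
python3 -c "
from workcell import *
print(job_done())"
```

```text
the job is handed in; nothing more can be done
None
```

The job is handed in at about 53 s of the 210 s allowed. All four amber jars hang upside down on their own pegs, the cover stands at about 108–110°, and the knob was turned to its stop and has sprung back. The cameras show cover and knob unchanged since; I did not measure each jar's rim height.

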